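Load the solder reel on its bent-rod stand

TASK

Load the solder reel on its stand: lift it out of the rack, thread its bore over the free end of the bent rod, feel it round both bends of the dogleg (which keeps it from walking off) without forcing the thin rod, and push it firmly home against the collar. Then let go, leaving the reel hanging on the rod close up to the collar, and leave everything else on the bench where it is.

Things in the scene. Friction and masses are not known exactly. Their poses are not given: they have to be found in the camera images.
- reel_center (a point): Centre of the rigid solder reel: 62 mm diameter, 22 mm wide, flat grey faces, silver winding, plain 10 mm through bore, 110 to 225 g. x: its axis (either way round is alike). It stands on its rim in a 24 mm deep pocket of a fixed black rack, axis level, centre 37 mm above the bench, top 38 mm clear of the rack; pinched on its faces near the top, fingertips stay clear of bore and rod.
- stand: Reel stand, fixed: steel plate 170 x 100 mm, 12 mm high, and one bare rod, 6 mm thick, level, its axis 100 mm up, nothing above it. Origin on the bench under the collar's face; x from collar to free end, z up. From the collar the rod runs straight along x for 30 to 60 mm, doglegs to the +y side, and its last leg runs on along x again (within 7 deg), 30 to 50 mm to the +y side.
- collar: Fixed stop collar on the rod, 18 mm diameter, 9 mm long. Origin: centre of its flat face, on the rod's axis, 100 mm above the bench; x along the rod away from it, z up. Fully home, the reel's centre is 11 mm out along x. A firm push is 2 N or more for a quarter second; over 20 N from reel or gripper on rod and collar, summed over all touching points (a side push and a twist both add up), bends the rod.
- rod_tip (a point): Rounded free end of the level rod, on its axis, 100 mm up. x points outwards along the straight last leg (thread the reel on along -x), z up. That leg is straight for 36 to 66 mm. The dogleg is hand-bent: two bends of 46 to 54 deg (radius 30 mm), 25 mm straight between them. Where along the rod it sits is not measured: up to 15 mm nearer or farther than mid-way; it must be felt.
- tape: Roll of amber tape, 62 mm diameter, 19 mm wide, 38 mm bore, on its rim in another pocket of the rack (pockets 68 mm apart, in a row along the reels' axes). Origin at its centre. Stays there.
- bobbin: Narrow white bobbin of copper wire, 62 mm diameter, 14 mm wide, 18 mm bore, on its rim in the third pocket. Origin at its centre. Stays there.
- board: Blue C-shaped circuit board, about 115 x 200 x 10 mm, flat on the bench. Origin under the middle of its long side. Stays there.
- jar: White flux jar with steel cap, 44 mm diameter, 42 mm high. Origin under its centre. Stays there.
Mind the look-alikes: they are no part of the job. Of the things shaped like the part that bears reel_center, the grey one is meant. Of the things that look like the stand, the larger one is meant.

How it is judged:
On the way, in this order (a step that is already met when the one before it is completed fails the run):
1. the reel is threaded on the last leg of the rod (x of reel_center in the frame of rod_tip between -0.045 and -0.006 m and y of reel_center in the frame of rod_tip between -0.006 and 0.006 m and z of reel_center in the frame of rod_tip between -0.006 and 0.006 m), for 0.05 s.
2. the reel is pushed firmly (2 N or more) against the collar (contact force between reel and collar above 2 N and x of reel_center in the frame of collar between 0.008 and 0.014 m and y of reel_center in the frame of collar between -0.006 and 0.006 m and z of reel_center in the frame of collar between -0.007 and 0.005 m), for 0.2 s.
At the end, for the whole second after the job is handed in: The reel hangs on the rod at rest, released, its face within 3 mm of the collar and its axis within 0.2 rad of the rod's there (x of reel_center in the frame of collar between 0.008 and 0.014 m and y of reel_center in the frame of collar between -0.006 and 0.006 m and z of reel_center in the frame of collar between -0.007 and 0.005 m and angle between the x axis of reel_center and the x axis of collar, either way round below 0.2 rad and linear speed of reel below 0.02 m/s); the robot touches nothing.
It fails at once if reel pushed against rod or collar with more than 20 N (contact force between reel and stand above 20 N).
It fails at once if gripper pushed against the stand with more than 20 N (contact force between the arm and stand above 20 N).
It fails at once if a neighbouring thing moved by more than 20 mm (distance of any of tape, bobbin, board, jar from where it was at the start of the episode above 0.02 m).
It also fails if it takes over 72 s, if anything falls off the work surface, if the arm or the gripper's body presses on something with over 40 N, if the wrist force passes 120 N, or if a joint passes its speed limit or range.

ROBOT

A 6-joint arm with a two-finger parallel gripper is mounted at the origin on the work surface. World frame = base frame: x ahead of the robot, y to its left, z up, the work surface at z = 0. Lengths are in m, angles in rad, forces in N, time in s.
With the tool pointing down it reaches from about 0.375 to 0.975 m from the base axis. Payload 3.8 kg.
Tool frame: the origin (TCP) lies at the centre of the arm's flange, where the gripper is bolted on; the fingertips stand 173 mm ahead of it and the grasp point (between the pads) lies 155 mm ahead of it; z points along the fingers, y is the direction in which the jaws open and shut (so a half turn about z gives the same grasp; the last joint's range is limited). The gripper opens to 85 mm and grips with 20 to 120 N. Pads are 22 mm wide; open, the fingers measure 114 mm over their backs; the gripper's body (76 mm by 85 mm) begins 54 mm behind the grasp point. The pads swing forward as they close: fully open they stand 13 mm farther back than shut.
Start: joints at [-1.276, 0.264, 1.604, -0, 1.274, -0.037], TCP at [0.22, -0.638, 0.405] pointing down, gripper open.
Joint ranges: [-2.63, 2.63], [-0.94, 2.18], [0.31, 2.57], [-1.31, 4.45], [0, 2.66], [-2.55, 2.55]. Speed limits (rad/s): [2.57, 2.57, 3.14, 3.14, 3.14, 3.14].

INTERFACE

Orientations are given as a rotation vector (axis times angle).
In Python, from rig import telemetry, viewer, manip gives the robot as it stands.
- The arm moves only by the shell command python3 -m jog 'ROWS' [FORCE]. ROWS is JSON, one flat list of numbers, 7 for each row, row after row: the shift along the tool's x, y, z in cm, then the turn, a rotation vector about the tool's x, y, z in degrees, then the closure, from 0 (fully open) to 1 (shut). In form: [x, y, z, rx, ry, rz, grip, x, y, z, rx, ry, rz, grip, ...]. A call has 1 to 20 rows; each row shifts and turns the pose as measured when the row begins, along the tool's axes as they then stand; what a row does not reach is not made up. A row lasts 1/10 s, in which the tool goes at most 50 mm and 8.59 degrees, less where a joint would pass 70% of its speed; a pose out of reach is approached as far as the arm can. A call with a gripper value outside its range is refused whole. The fingers move at their own pace and stop on an object; FORCE is the grip in N (left out, the last holds). Time passes only in rows, so rows that do not move let the fingers close. It gives the time, the measured TCP pose, the force and the opening at its end, in the units of the state.
- telemetry.get_state(): the state, without advancing time (a new reading comes with each control period).
- viewer.get_image(name): name is "scene" or "top" or "wrist"; returns (picture, depth): 400x640x3 uint8, blue, green, red; 400x640 float32, m along the optical axis (not along the pixel's ray), 0 where there is no reading.
- viewer.camera_info(name): a dict with "camera_matrix" (3x3 intrinsics, pixels), "rvec" (rotation vector, rad) and "tvec" (3), from world to camera coordinates, as OpenCV has them. Camera axes: x right, y down, z forward; pixel columns grow to the right and rows downward; lengths in m; the calibration is good to about 2 mm. A picture is of the moment at which its call begins: read the wrist's pose just before it. camera_info takes no time and is no camera call; for the wrist camera it gives the pose at the moment of the call.
- manip.hand_in(): hands the job in, once; it reports no verdict.
The state is a dict: "time_s": time; "joint_pos": joint angles; "dq": joint speeds; "tau": joint torques, N m; "position": TCP position; "orientation": TCP orientation; "ft_force": force on the tool from outside, world axes, zero at the start; "moment": the same for the moment, N m; "finger_gap": opening from 0.0 (shut) to 1.0 (fully open).
Only numpy, scipy, OpenCV 4.12 (cv2) and the standard library are available. Lean on these libraries where they do the work, as an engineer would, in place of code of your own. Each camera call takes 0.05 s, during which the arm holds its last target.

## Working session

There is one attempt and no reset: what is moved stays moved. The work goes in short steps, Python scripts to look and compute and a shell command to move; the robot and the scene stay as the last step left them, time stands still between calls to the robot, and variables do not carry over. Pictures are saved under pics/ and viewed, and the job is handed in when it is done.

```bash
mkdir -p pics; ls; python3 - <<'E'
from rig import telemetry, viewer
import cv2
print(telemetry.get_state())
for n in ("scene","top"):
    im,d=viewer.get_image(n); cv2.imwrite(f"pics/{n}0.png",im)
    print(n,viewer.camera_info(n))
E
```

```text
pics
{'time_s': 0.0, 'joint_pos': array([-1.27589649e+00,  2.64766041e-01,  1.60535666e+00, -2.72867613e-05,
        1.27366843e+00, -3.69003109e-02]), 'dq': array([ 7.20893835e-04, -1.47145243e-03,  2.25264259e-03,  3.89779799e-05,
       -2.01995694e-03, -1.62342230e-03]), 'tau': array([-1.09652483e-03, -5.15115595e+01, -3.67315829e+01, -2.06398513e-04,
        1.28416266e-02,  2.29273257e-05]), 'position': array([ 0.21977585, -0.63786951,  0.40336226]), 'orientation': array([-3.09630987e+00, -5.18455887e-01,  4.84542985e-04]), 'ft_force': array([-0.23033262, -0.19003972, -0.25195686]), 'moment': array([-0.03502586,  0.00911842,  0.03281958]), 'finger_gap': 1.0024699167413516}
scene {'camera_matrix': array([[412.81516311,   0.        , 320.97576012],
       [  0.        , 412.81516311, 202.3243017 ],
       [  0.        ,   0.        ,   1.        ]]), 'rvec': array([ 1.02914645,  2.53546724, -0.94196429]), 'tvec': array([ 0.43633981, -0.25282434,  1.19100819])}
top {'camera_matrix': array([[502.5083588 ,   0.        , 316.77475946],
       [  0.        , 502.5083588 , 205.03498583],
       [  0.        ,   0.        ,   1.        ]]), 'rvec': array([ 2.18287822, -2.1845612 ,  0.121795  ]), 'tvec': array([-0.01494016,  0.60733767,  1.09252037])}
```

View pics/scene0.png

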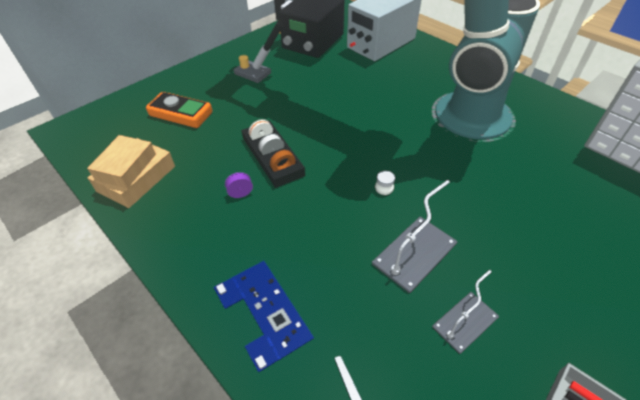

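View pics/top0.png

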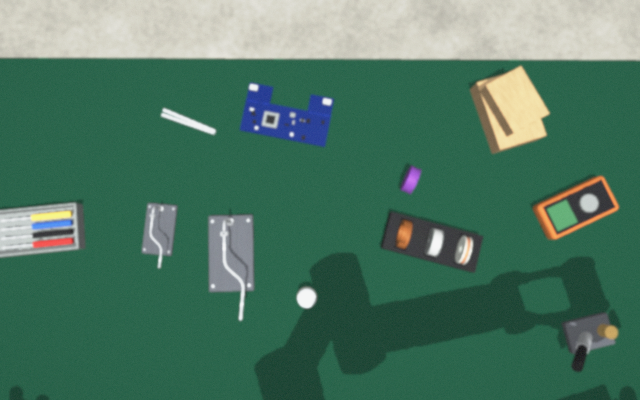

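```bash
cat > h.py <<'E'
import numpy as np, cv2
from rig import telemetry, viewer
def cam(n):
    c=viewer.camera_info(n); R=cv2.Rodrigues(np.array(c['rvec'],float))[0]; return c['camera_matrix'],R,np.array(c['tvec'],float).ravel()
def ray(C,u,v):
    K,R,t=C; d=R.T@np.linalg.solve(K,[u,v,1.]); o=-R.T@t; return o,d
def onz(C,u,v,z):
    o,d=ray(C,u,v); return o+d*(z-o[2])/d[2]
def proj(C,p):
    K,R,t=C; q=K@(R@np.asarray(p,float)+t); return q[:2]/q[2]
def tri(rays):
    A=np.zeros((3,3));b=np.zeros(3)
    for o,d in rays:
        d=d/np.linalg.norm(d);P=np.eye(3)-np.outer(d,d);A+=P;b+=P@o
    x=np.linalg.solve(A,b); return x,[np.linalg.norm(np.cross(x-o,d/np.linalg.norm(d))) for o,d in rays]
E
python3 - <<'E'
from h import *
a=cv2.imread('pics/top0.png');b=cv2.imread('pics/scene0.png')
c1=cv2.resize(a[190:290,360:500],None,fx=5.5,fy=5.5,interpolation=2)
c2=cv2.resize(b[105:205,215:325],None,fx=5.5,fy=5.5,interpolation=2)
cv2.imwrite('pics/c1.png',c1);cv2.imwrite('pics/c2.png',c2)
T=cam('top');S=cam('scene')
for n,u,v,z in [('tape',404,235,.06),('mid',435,242,.06),('wh',465,250,.06),('purple',411,178,.03),('jar',306,297,.04),('stand c',232,255,.012),('stand tl',209,216,.012),('bl',211,292,.012),('br',253,291,.012),('tr',251,215,.012),('tip',240,319,.1),('board',285,125,0)]:
    print(n,onz(T,u,v,z).round(3))
print('cams',ray(T,0,0)[0],ray(S,0,0)[0])
E
```

```text
tape [ 0.539 -0.203  0.06 ]
mid [ 0.524 -0.27   0.06 ]
wh [ 0.507 -0.335  0.06 ]
purple [ 0.668 -0.227  0.03 ]
jar [0.406 0.009 0.04 ]
stand c [0.497 0.174 0.012]
stand tl [0.584 0.227 0.012]
bl [0.415 0.219 0.012]
br [0.417 0.126 0.012]
tr [0.586 0.132 0.012]
tip [0.368 0.143 0.1  ]
board [0.796 0.057 0.   ]
cams [0.50465583 0.0066737  1.14366121] [0.97659465 0.39964836 0.74790183]
```

```bash
python3 - <<'E'
import cv2
a=cv2.imread('pics/top0.png');b=cv2.imread('pics/scene0.png')
cv2.imwrite('pics/c3.png',cv2.resize(a[205:330,195:270],None,fx=4.7,fy=4.7,interpolation=2))
cv2.imwrite('pics/c4.png',cv2.resize(b[170:300,365:465],None,fx=4.5,fy=4.5,interpolation=2))
E
```

```text
(no output)
```

View pics/c1.png

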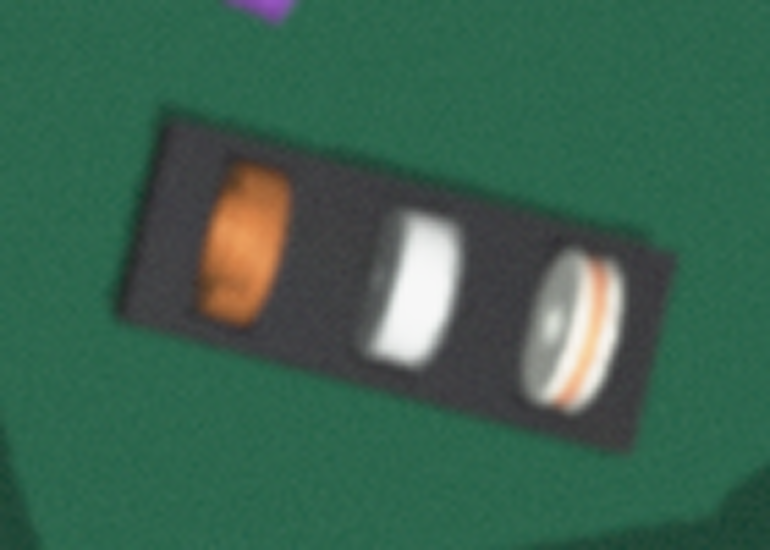

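View pics/c2.png

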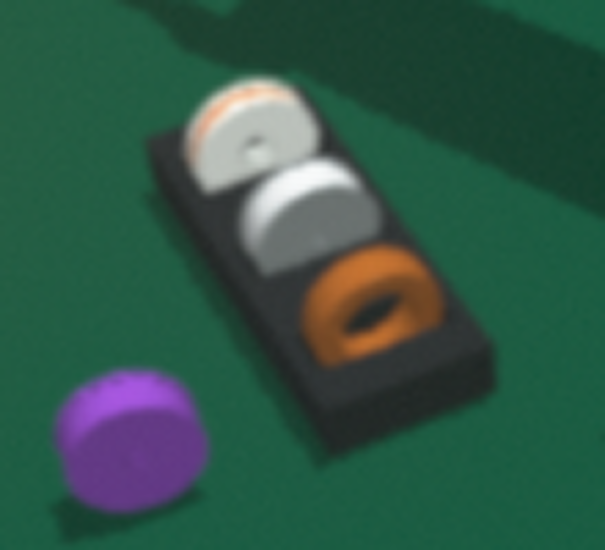

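View pics/c3.png

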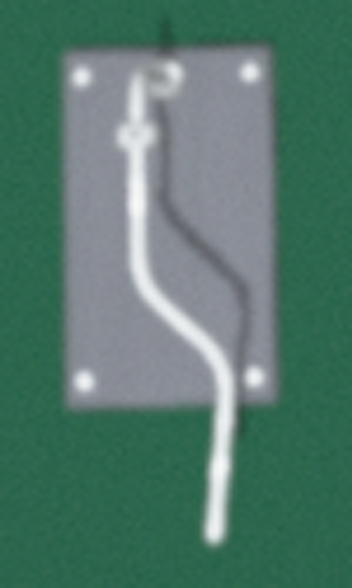

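View pics/c4.png

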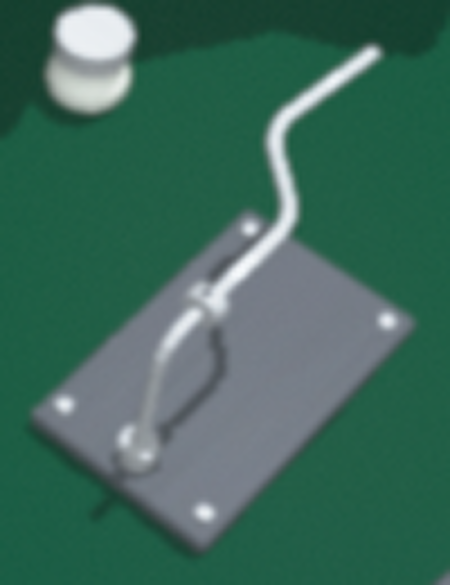

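Look-alikes: amber tape (404,235), grey-faced reel with silver winding (435,242), white/copper narrow bobbin (465,250), purple cylinder (411,178) in the top view. The grey one is the middle pocket. Stands: the larger is at (232,255), the smaller at (158,230). Next I'll check the wrist camera.

```bash
python3 - <<'E'
from h import *
s=telemetry.get_state()
im,d=viewer.get_image('wrist');cv2.imwrite('pics/w0.png',im)
C=cam('wrist');o=-C[1].T@C[2]
Rt=cv2.Rodrigues(s['orientation'])[0]
print('cam in tool',Rt.T@(o-s['position']),'\ncam axes in tool\n',(Rt.T@C[1].T).round(3),C[0].round(1))
print(s['position'],Rt.round(3))
E
```

```text
cam in tool [0.08430041 0.000255   0.03128394] 
cam axes in tool
 [[-0.001 -0.946 -0.325]
 [ 1.    -0.001 -0.   ]
 [-0.    -0.325  0.946]] [[323.9   0.  316.8]
 [  0.  323.9 199.8]
 [  0.    0.    1. ]]
[ 0.21978897 -0.63787844  0.40344776] [[ 0.945  0.326 -0.001]
 [ 0.326 -0.945  0.002]
 [ 0.    -0.002 -1.   ]]
```

View pics/w0.png

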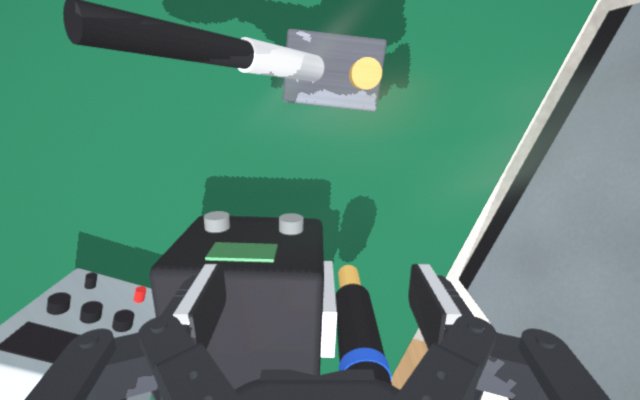

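```bash
python3 -m jog '[3.85,-2.55,0,0,0,0,0, 3.85,-2.55,0,0,0,0,0, 3.85,-2.55,0,0,0,0,0, 3.85,-2.55,0,0,0,0,0, 3.85,-2.55,0,0,0,0,0, 3.85,-2.55,0,0,0,0,0, 3.85,-2.55,0,0,0,0,0, 3.85,-2.55,0,0,0,0,0, 3.85,-2.55,0,0,0,0,0, 3.85,-2.55,0,0,0,0,0, 0,0,0,0,0,8.15,0, 0,0,0,0,0,8.15,0, 0,0,0,0,0,8.15,0, 0,0,0,0,0,8.15,0, 0,0,0,0,0,0,0, 0,0,0,0,0,0,0]'
cat > look.py <<'E'
import sys; from h import *
im,d=viewer.get_image('wrist');C=cam('wrist');s=telemetry.get_state()
n=sys.argv[1];cv2.imwrite(f'pics/{n}.png',im);np.savez(f'{n}.npz',K=C[0],R=C[1],t=C[2],p=s['position'],o=s['orientation'],d=d)
print(s['time_s'],s['position'].round(4),s['joint_pos'].round(3),s['ft_force'].round(2))
E
python3 look.py w1
```

```text
time_s: 1.75
position: [0.5102, -0.255, 0.3972]
orientation: [-3.109, 0.399, 0.01]
ft_force: [-0.6, -1.4, 0.1]
finger_gap: 1.0
1.8 [ 0.5101 -0.255   0.3972] [-0.508  0.075  1.838  0.004  1.238  1.317] [-0.24 -1.47  0.13]
```

View pics/w1.png

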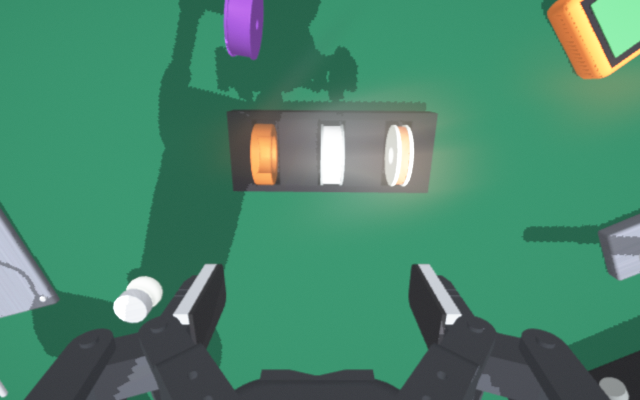

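```bash
cat > m1.py <<'E'
import sys; from h import *
n=sys.argv[1]; im=cv2.imread(f'pics/{n}.png');Z=np.load(n+'.npz');C=(Z['K'],Z['R'],Z['t']);d=Z['d']
hsv=cv2.cvtColor(im,cv2.COLOR_BGR2HSV)
m=((hsv[...,1]<50)&(hsv[...,2]>185)).astype(np.uint8)
k,lab,st,ce=cv2.connectedComponentsWithStats(m)
for i in range(1,k):
    if st[i,4]>150: print('bright',st[i],ce[i].round(1), 'depth',np.median(d[lab==i]))
m=((hsv[...,2]<75)).astype(np.uint8)
k,lab,st,ce=cv2.connectedComponentsWithStats(m)
for i in range(1,k):
    if st[i,4]>3000:
        print('dark',st[i],ce[i].round(1))
        cs,_=cv2.findContours((lab==i).astype(np.uint8),0,2); r=cv2.minAreaRect(max(cs,key=cv2.contourArea)); print(r, [onz(C,*p,.03).round(4) for p in cv2.boxPoints(r)])
E
python3 m1.py w1
python3 - <<'E'
from h import *
im=cv2.imread('pics/w1.png');cv2.imwrite('pics/w1c.png',cv2.resize(im[100:205,220:445],None,fx=3.5,fy=3.5,interpolation=0))
E
```

```text
bright [ 385  125   29   62 1376] [398.3 156.2] depth 0.31385893
bright [ 320  126   25   59 1383] [332.1 154.9] depth 0.30711043
bright [   0  220   51   82 1043] [ 18.8 260.5] depth 0.40347418
bright [615 225  25  12 175] [630.1 231.8] depth 0.37997055
bright [614 254  26  26 499] [627.1 264.9] depth 0.3944361
bright [   0  265   35   52 1294] [ 13.6 292.2] depth 0.42010468
bright [173 265  42  59 694] [192.4 294.6] depth 0.12024454
bright [419 265  42  59 698] [441.1 294.4] depth 0.12056878
bright [ 113  276   49   47 1454] [137. 299.] depth 0.39480916
dark [   25   264   615   136 26350] [330.4 359.5]
((331.99993896484375, 331.49993896484375), (613.9998779296875, 134.99996948242188), -0.0) [array([0.2934, 0.2301, 0.03  ]), array([0.487 , 0.1117, 0.03  ]), array([ 0.306, -0.589,  0.03 ]), array([ 0.0819, -0.6026,  0.03  ])]
```

View pics/w1c.png

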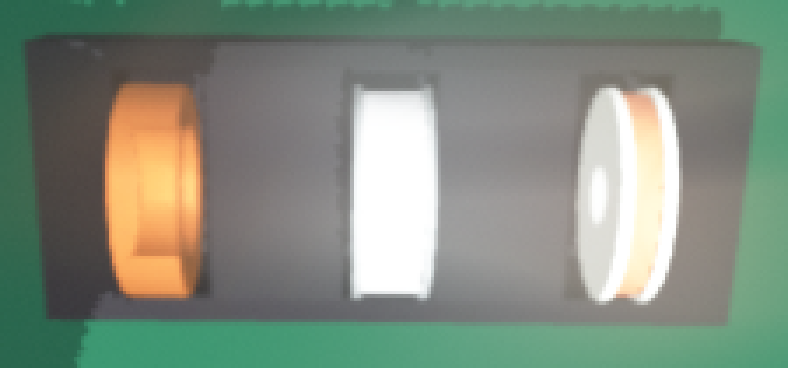

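```bash
cat > m2.py <<'E'
import sys; from h import *
n=sys.argv[1]; im=cv2.imread(f'pics/{n}.png');Z=np.load(n+'.npz');C=(Z['K'],Z['R'],Z['t']);d=Z['d']
u0,u1,v0,v1=map(int,sys.argv[2:6])
v,u=np.mgrid[0:400,0:640]
P=np.linalg.solve(C[0],np.stack([u.ravel(),v.ravel(),np.ones(u.size)]))*d.ravel()
W=(C[1].T@(P-C[2][:,None])).T.reshape(400,640,3)
Rt=cv2.Rodrigues(Z['o'])[0]; ex=Rt[:,0];ey=Rt[:,1]
# rack top: z near .03 plane
box=np.zeros(im.shape[:2],bool);box[v0:v1,u0:u1]=1
hsv=cv2.cvtColor(im,cv2.COLOR_BGR2HSV)
Q=W[box&(abs(W[...,2]-.03)<.006)&(hsv[...,1]<70)]
print('rack top z',np.median(Q[:,2]),'n',len(Q))
r=cv2.minAreaRect((Q[:,:2]*1000).astype(np.float32));print('rack rect mm',r);b=cv2.boxPoints(r)
e=[b[1]-b[0],b[2]-b[1]];e=max(e,key=np.linalg.norm);e/=np.linalg.norm(e);e=e*np.sign(e@ey[:2]);print('axis',e,np.degrees(np.arctan2(e[1],e[0])))
ax=np.array([e[0],e[1],0]);pe=np.array([e[1],-e[0],0]);pe*=np.sign(pe@ex)
m=box&(hsv[...,1]<50)&(hsv[...,2]>185)&(W[...,2]>.04)
k,lab,st,ce=cv2.connectedComponentsWithStats(m.astype(np.uint8))
for i in range(1,k):
    if st[i,4]>200:
        q=W[lab==i]; a=q@ax;p=q@pe;z=q[:,2]
        A=np.c_[2*p,2*z,np.ones(len(p))];s=np.linalg.lstsq(A,p*p+z*z,rcond=None)[0];
        lo,hi=np.percentile(a,[2,98]);c=ax*(lo+hi)/2+pe*s[0]
        print('part',ce[i].round(1),'axial',lo,hi,hi-lo,'maxz',z.max(),'circ c',s[:2],'R',np.sqrt(s[2]+s[0]**2+s[1]**2),'pmid',(p.min()+p.max())/2,p.max()-p.min(),'xy',c[:2])
        dv=Rt.T@(np.array([c[0],c[1],.037])-Z['p']);print('  centre in tool frame',dv.round(4),'tool y ang',np.degrees(np.arctan2(ey[1],ey[0])))
E
python3 m2.py w1 225 445 105 200
```

```text
rack top z 0.0291681080497031 n 11202
rack rect mm ((523.9304809570312, -271.0899353027344), (212.43910217285156, 84.41600036621094), 74.87368774414062)
axis [-0.26094797 -0.96535283] -105.12631939498185
part [331.7 154.8] axial 0.1144063966025281 0.13516464139828188 0.020758244795753777 maxz 0.365119173357467 circ c [0.60480415 0.20241195] R 0.14596511089365738 pmid 0.5959014691611793 0.09442456912537578 xy [ 0.55128687 -0.27828447]
  centre in tool frame [0.0484 0.0142 0.3598] tool y ang -104.64292855718291
part [400.5 157.6] axial 0.18550492173026786 0.19950660279821916 0.0140016810679513 maxz 0.365119173357467 circ c [0.59374983 0.20110389] R 0.14479350246796371 pmid 0.5951414524794048 0.09594460248892467 xy [ 0.52294409 -0.3407738 ]
  centre in tool frame [0.0367 0.0818 0.3595] tool y ang -104.64292855718291
```

```bash
sed -i 's/(W\[...,2\]>.04)/(W[...,2]>.035)\&(W[...,2]<.075)\&(d>0)/' m2.py; python3 m2.py w1 225 445 105 200
python3 - <<'E'
from h import *
# triangulate top-line centre of winding: wrist centroid vs top cam
im=cv2.imread('pics/top0.png');hsv=cv2.cvtColor(im,cv2.COLOR_BGR2HSV)
m=((hsv[...,1]<60)&(hsv[...,2]>190)).astype(np.uint8);m[:,:420]=0;m[:,455:]=0;m[:220]=0;m[270:]=0
k,lab,st,ce=cv2.connectedComponentsWithStats(m);print(st,ce)
Z=np.load('w1.npz');C=(Z['K'],Z['R'],Z['t'])
i=1+np.argmax(st[1:,4]);print(tri([ray(C,332,154.8),ray(cam('top'),*ce[i])]))
E
```

```text
rack top z 0.0291681080497031 n 11202
rack rect mm ((523.9304809570312, -271.0899353027344), (212.43910217285156, 84.41600036621094), 74.87368774414062)
axis [-0.26094797 -0.96535283] -105.12631939498185
part [400.1 157.1] axial 0.18553354125486707 0.19950705761758378 0.01397351636271671 maxz 0.06828514955004811 circ c [0.57779264 0.04439213] R 0.021462440631371888 pmid 0.577233791366268 0.060129280262650964 xy [ 0.50753598 -0.33662383]
  centre in tool frame [0.0208 0.0817 0.3596] tool y ang -104.64292855718291
part [331.7 154.5] axial 0.1144371713108349 0.1351646282528708 0.020727456942035885 maxz 0.0676210700100821 circ c [0.57677626 0.03645726] R 0.02861033199066419 pmid 0.5775356795416451 0.057692989886307444 xy [ 0.52422606 -0.2709855 ]
  centre in tool frame [0.0203 0.014  0.36  ] tool y ang -104.64292855718291
[[     0      0    640    400 255782]
 [   429    231     14     24    218]] [[319.40088044 199.46299583]
 [435.79816514 242.91743119]]
(array([ 0.5240932 , -0.27368231,  0.04733848]), [np.float64(0.0022200471393941097), np.float64(0.0022200471393939644)])
```

```bash
python3 -m jog '[-1.6,-4,0,0,0,0,0, -1.6,-4,0,0,0,0,0, -1.6,-4,0,0,0,0,0, -1.6,-4,0,0,0,0,0, -1.6,-4,0,0,0,0,0, -1.6,-4,0,0,0,0,0, -1.6,-4,0,0,0,0,0, -1.6,-4,0,0,0,0,0, -1.6,-4,0,0,0,0,0, 0,0,0,0,0,0,0]' >/dev/null
python3 -m jog '[0,0,0,0,0,-8.2,0, 0,0,0,0,0,-8.2,0, 0,0,0,0,0,-8.2,0, 0,0,0,0,0,-8.2,0, 0,0,0,0,0,-8.2,0, 0,0,0,0,0,-8.2,0, 0,0,0,0,0,-8.2,0, 0,0,0,0,0,-8.2,0, 0,0,0,0,0,-8.2,0, 0,0,0,0,0,-8.2,0, 0,0,0,0,0,-8.2,0, 0,0,0,0,0,-8.2,0, 0,0,0,0,0,-6,0, 0,0,0,0,0,0,0]'
python3 look.py w2
```

```text
time_s: 4.2
position: [0.4584, 0.1289, 0.4002]
orientation: [-2.106, -2.33, -0.0]
ft_force: [0.1, -1.0, 0.2]
finger_gap: 1.001
4.25 [0.4584 0.1289 0.4002] [ 2.220e-01 -1.160e-01  2.019e+00  1.000e-03  1.239e+00  1.230e-01] [-0.02  0.43  0.01]
```

View pics/w2.png

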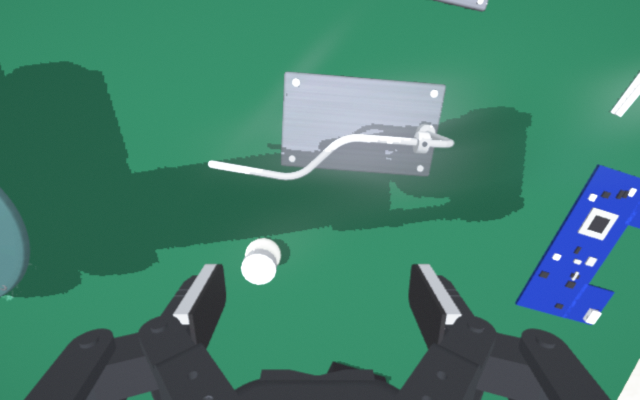

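```bash
python3 -m jog '[-3,0,3,0,0,0,0, -3,0,3,0,0,0,0, 0,0,0,0,0,0,0]'
python3 look.py w3
```

```text
time_s: 4.55
position: [0.4655, 0.0672, 0.3405]
orientation: [2.112, 2.322, 0.007]
ft_force: [-0.3, 0.6, 0.2]
finger_gap: 0.998
4.6 [0.4662 0.0682 0.3424] [ 9.200e-02 -8.000e-02  2.097e+00  2.000e-03  1.117e+00 -4.000e-03] [-0.32  0.58  1.31]
```

View pics/w3.png

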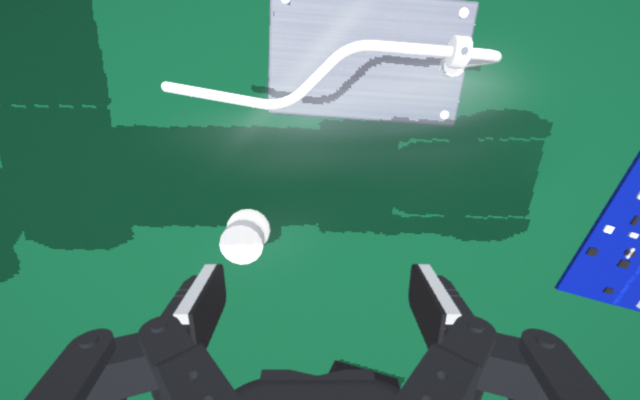

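```bash
python3 look.py w4; cat > rod.py <<'E'
import sys; from h import *
def rodmask(n):
    im=cv2.imread(f'pics/{n}.png');Z=np.load(n+'.npz');C=(Z['K'],Z['R'],Z['t']);d=Z['d']
    v,u=np.mgrid[0:400,0:640]
    P=np.linalg.solve(C[0],np.stack([u.ravel(),v.ravel(),np.ones(u.size)]))*d.ravel()
    W=(C[1].T@(P-C[2][:,None])).T.reshape(400,640,3)
    m=(W[...,2]>.075)&(W[...,2]<.125)&(d>0); m[260:]=0
    return im,C,W,m
def line(n):
    im,C,W,m=rodmask(n)
    k,lab,st,ce=cv2.connectedComponentsWithStats(m.astype(np.uint8)); i=1+np.argmax(st[1:,4]); m=lab==i
    out=[]
    for uu in range(st[i,0],st[i,0]+st[i,2]):
        vs=np.nonzero(m[:,uu])[0]
        p=onz(C,uu,(vs.min()+vs.max())/2,.1); out.append([uu,(vs.min()+vs.max())/2,len(vs),p[0],p[1],np.median(W[vs,uu,2])])
    return np.array(out),C,m
if __name__=='__main__':
    for n in sys.argv[1:]:
        o,C,m=line(n); print(n,o[0].round(4),o[-1].round(4)); print(o[::8].round(4))
E
python3 rod.py w2 w4
```

```text
4.65 [0.4669 0.0691 0.3439] [ 0.093 -0.081  2.095  0.003  1.117 -0.004] [-0.08 -0.42 -0.86]
w2 [2.080e+02 1.630e+02 3.000e+00 3.649e-01 1.443e-01 1.009e-01] [4.530e+02 1.420e+02 3.000e+00 5.668e-01 1.818e-01 9.060e-02]
[[2.080e+02 1.630e+02 3.000e+00 3.649e-01 1.443e-01 1.009e-01]
 [2.160e+02 1.640e+02 7.000e+00 3.717e-01 1.441e-01 1.015e-01]
 [2.240e+02 1.655e+02 8.000e+00 3.784e-01 1.435e-01 1.012e-01]
 [2.320e+02 1.670e+02 7.000e+00 3.852e-01 1.428e-01 1.013e-01]
 [2.400e+02 1.680e+02 7.000e+00 3.919e-01 1.426e-01 1.013e-01]
 [2.480e+02 1.700e+02 7.000e+00 3.987e-01 1.415e-01 1.014e-01]
 [2.560e+02 1.710e+02 7.000e+00 4.055e-01 1.413e-01 1.018e-01]
 [2.640e+02 1.725e+02 8.000e+00 4.124e-01 1.407e-01 1.012e-01]
 [2.720e+02 1.740e+02 7.000e+00 4.192e-01 1.400e-01 1.016e-01]
 [2.800e+02 1.750e+02 7.000e+00 4.261e-01 1.398e-01 1.018e-01]
 [2.880e+02 1.760e+02 7.000e+00 4.330e-01 1.396e-01 1.017e-01]
 [2.960e+02 1.740e+02 7.000e+00 4.396e-01 1.420e-01 1.022e-01]
 [3.040e+02 1.705e+02 8.000e+00 4.462e-01 1.457e-01 1.014e-01]
 [3.120e+02 1.645e+02 1.000e+01 4.525e-01 1.516e-01 1.014e-01]
[... 3209 characters left out ...]
7e-01]
 [4.160e+02 5.100e+01 1.100e+01 5.192e-01 1.802e-01 1.038e-01]
 [4.240e+02 5.200e+01 1.100e+01 5.242e-01 1.802e-01 1.033e-01]
 [4.320e+02 5.250e+01 1.200e+01 5.290e-01 1.803e-01 1.034e-01]
 [4.400e+02 5.500e+01 1.200e+01 5.342e-01 1.794e-01 1.037e-01]
 [4.480e+02 5.450e+01 3.200e+01 5.389e-01 1.802e-01 1.047e-01]
 [4.560e+02 5.400e+01 3.300e+01 5.437e-01 1.809e-01 1.086e-01]
 [4.640e+02 5.000e+01 2.300e+01 5.480e-01 1.836e-01 1.092e-01]
 [4.720e+02 5.600e+01 1.100e+01 5.536e-01 1.808e-01 1.037e-01]
 [4.800e+02 5.850e+01 1.600e+01 5.588e-01 1.799e-01 1.027e-01]
 [4.880e+02 5.900e+01 1.300e+01 5.638e-01 1.801e-01 1.015e-01]
 [4.960e+02 5.800e+01 1.000e+00 5.685e-01 1.811e-01 9.200e-02]]
```

```bash
python3 -m jog '[-4.3,0.3,0,0,0,0,0.4, -4.3,0.3,0,0,0,0,0.4, -4.3,0.3,0,0,0,0,0.4, -4.3,0.3,0,0,0,0,0.4, -4.3,0.3,0,0,0,0,0.4, -4.3,0.3,0,0,0,0,0.4, -4.3,0.3,0,0,0,0,0.4, -4.3,0.3,0,0,0,0,0.4, 0,0,0,0,0,8.4,0.4, 0,0,0,0,0,8.4,0.4, 0,0,0,0,0,8.4,0.4, 0,0,0,0,0,8.4,0.4, 0,0,0,0,0,8.4,0.4, 0,0,0,0,0,8.4,0.4]' 30 >/dev/null
python3 -m jog '[0,0,0,0,0,8.4,0.4, 0,0,0,0,0,8.4,0.4, 0,0,0,0,0,8.4,0.4, 0,0,0,0,0,8.4,0.4, 0,0,0,0,0,8.4,0.4, 0,0,0,0,0,8.4,0.4, 0,0,0,0,0,8.4,0.4, 0,0,0,0,0,0,0.4, 0,0,0,0,0,0,0.4]'
cat > go.py <<'E'
import sys; from h import *
s=telemetry.get_state();Rt=cv2.Rodrigues(s['orientation'])[0];ps=np.degrees(np.arctan2(Rt[1,1],Rt[0,1]))
print('t',round(s['time_s'],2),'p',s['position'].round(4),'psi',round(ps,2),'tilt z',Rt[:,2].round(4),'F',s['ft_force'].round(2),'M',s['moment'].round(2),'gap',round(s['finger_gap'],3))
if len(sys.argv)>4:
    x,y,z,p=map(float,sys.argv[1:5]);print('move in tool cm',(100*Rt.T@(np.array([x,y,z])-s['position'])).round(2),'turn about tool z deg',round(-(p-ps),2))
    tz=Rt.T@np.array([0,0,-1.]);print(' level corr deg rx,ry',np.degrees([-tz[1],tz[0]]).round(2))
E
python3 go.py .5242 -.271 .222 -105.1; python3 look.py w5
```

```text
time_s: 6.95
position: [0.5494, -0.2731, 0.385]
orientation: [3.107, -0.428, 0.113]
ft_force: [0.3, -0.0, 0.6]
finger_gap: 0.602
t 6.95 p [ 0.5494 -0.2731  0.385 ] psi -105.67 tilt z [ 0.071  -0.0129 -0.9974] F [ 0.29 -0.01  0.58] M [ 0.03  0.02 -0.05] gap 0.602
move in tool cm [-3.65  0.59 16.08] turn about tool z deg -0.57
 level corr deg rx,ry [-0.39 -4.11]
7.0 [ 0.5495 -0.2731  0.3852] [-0.509  0.14   1.789  0.026  1.144  1.326] [-1.45 -0.44  0.73]
```

View pics/w5.png

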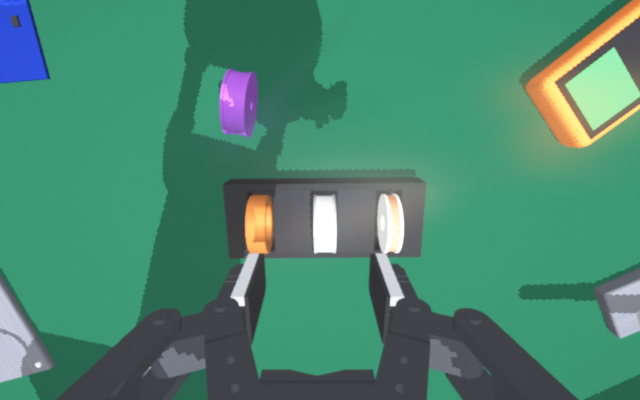

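```bash
python3 -m jog '[0,0,0,-0.4,-4.1,-0.6,0.4, 0,0,0,0,0,0,0.4, 0,0,0,0,0,0,0.4]' >/dev/null; python3 go.py .5242 -.271 .30 -105.1; python3 m2.py w5 215 435 170 265
```

```text
t 7.3 p [ 0.5502 -0.2726  0.3864] psi -104.74 tilt z [ 0.0018 -0.0013 -1.    ] F [ 1.13  0.76 -0.29] M [ 0.05 -0.05 -0.02] gap 0.599
move in tool cm [-2.57  0.5   8.64] turn about tool z deg 0.36
 level corr deg rx,ry [ 0.05 -0.12]
rack top z 0.029290258980989657 n 10054
rack rect mm ((524.1279907226562, -271.2630310058594), (212.04925537109375, 85.05733489990234), 74.92156982421875)
axis [-0.26014107 -0.96557063] -105.07843304177126
part [391.3 226.2] axial 0.1859763487763429 0.19993926477367568 0.013962915997332792 maxz 0.0678582874823711 circ c [0.578551   0.04390727] R 0.021964007753850268 pmid 0.5778084953297363 0.059995121559459186 xy [ 0.5084356  -0.33681927]
  centre in tool frame [-0.0473  0.0748  0.3451] tool y ang -105.68687809781868
part [324.1 224.2] axial 0.11451410273976688 0.13567368114566064 0.02115957840589376 maxz 0.06746443007624693 circ c [0.57697118 0.03645464] R 0.028792557797939437 pmid 0.5787600415324587 0.05707202421890001 xy [ 0.52456437 -0.27088089]
  centre in tool frame [-0.0497  0.0069  0.3454] tool y ang -105.68687809781868
```

Both views agree on the reel centre: about (0.5244, -0.2710), top at z = 0.0675. Now above it, then down.

```bash
python3 -m jog '[-1.3,0.25,3,0,0,0.3,0.4, -1.3,0.25,3,0,0,0,0.4, 0,0,1.5,0,0,0,0.4, 0,0,0,0,0,0,0.4, 0,0,0,0,0,0,0.4]' >/dev/null; python3 go.py .5244 -.271 .222 -105.1; python3 look.py w6
```

```text
t 7.8 p [ 0.5241 -0.2712  0.3113] psi -104.89 tilt z [ 0.0117 -0.0044 -0.9999] F [ 0.15 -0.82  0.69] M [ 0.   -0.    0.04] gap 0.602
move in tool cm [-0.09 -0.03  8.93] turn about tool z deg 0.21
 level corr deg rx,ry [ 0.07 -0.71]
7.85 [ 0.5242 -0.2712  0.3114] [-0.52   0.176  1.889  0.002  1.063  1.309] [ 0.51  1.16 -0.57]
```

View pics/w6.png

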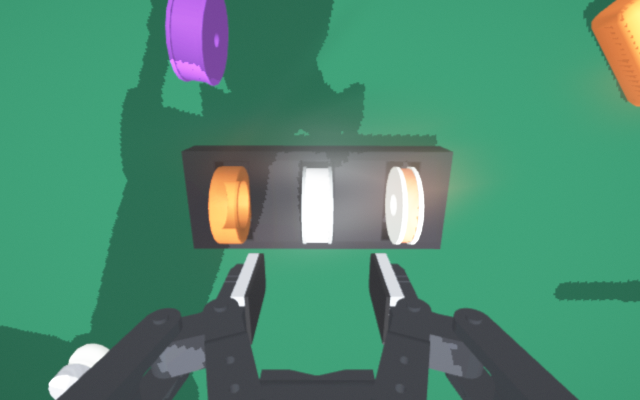

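```bash
python3 -m jog '[0,0,2.5,0,-0.7,0.2,0.4, 0,0,2.5,0,0,0,0.4, 0,0,1.5,0,0,0,0.4, 0,0,0,0,0,0,0.4, 0,0,0,0,0,0,0.4]' >/dev/null; python3 go.py .5244 -.271 .222 -105.1
```

```text
t 8.35 p [ 0.5289 -0.2735  0.2526] psi -105.04 tilt z [ 0.013  -0.0082 -0.9999] F [-0.99  0.93 -0.46] M [-0.04  0.01  0.  ] gap 0.603
move in tool cm [-0.55 -0.14  3.05] turn about tool z deg 0.06
 level corr deg rx,ry [ 0.26 -0.84]
```

```bash
python3 -m jog '[-0.5,-0.15,0.6,0.2,-0.8,0,0.4, 0,0,0.6,0,0,0,0.4, 0,0,0,0,0,0,0.4]' >/dev/null; python3 go.py .5244 -.271 .222 -105.1
```

```text
t 8.65 p [ 0.5255 -0.2712  0.2429] psi -105.03 tilt z [ 0.0039 -0.0032 -1.    ] F [-1.02 -0.82 -0.  ] M [ 0.05  0.03 -0.04] gap 0.597
move in tool cm [-0.12  0.    2.09] turn about tool z deg 0.07
 level corr deg rx,ry [ 0.12 -0.26]
```

```bash
python3 -m jog '[-0.15,0,0.7,0.1,-0.3,0,0.4, -0.05,0,0.7,0,-0.1,0,0.4, 0,0,0.6,0,-0.1,0,0.4, 0,0,0,0,0,0,0.4]' >/dev/null; python3 go.py .5244 -.271 .222 -105.1; python3 look.py w7
```

```text
t 9.05 p [ 0.5235 -0.2708  0.2218] psi -105.03 tilt z [-3.9e-03  6.0e-04 -1.0e+00] F [-0.42  1.07 -0.29] M [-0.01 -0.01  0.07] gap 0.603
move in tool cm [ 0.09 -0.   -0.02] turn about tool z deg 0.07
 level corr deg rx,ry [0.02 0.23]
9.1 [ 0.5237 -0.2709  0.2222] [-0.519  0.282  1.947 -0.002  0.916  1.315] [-0.93  1.34  0.56]
```

View pics/w7.png

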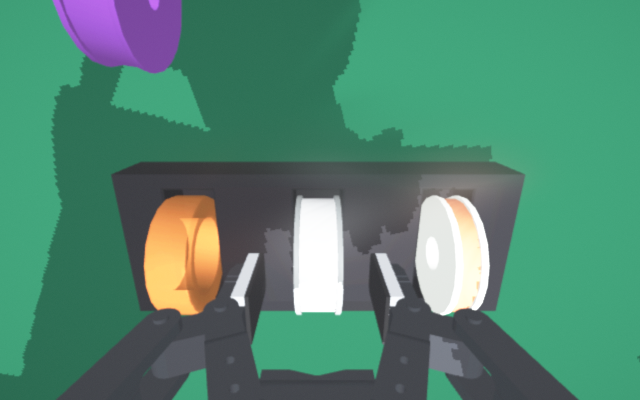

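```bash
python3 -m jog '[0.05,0,0,0,0.2,0,0.6, 0,0,0,0,0,0,0.75, 0,0,0,0,0,0,0.85, 0,0,0,0,0,0,0.95, 0,0,0,0,0,0,1, 0,0,0,0,0,0,1, 0,0,0,0,0,0,1]' 30; python3 go.py .5244 -.271 .222 -105.1
```

```text
time_s: 9.8
position: [0.5244, -0.2711, 0.2224]
orientation: [3.114, -0.411, 0.002]
ft_force: [0.0, -0.5, -1.6]
finger_gap: 0.251
t 9.8 p [ 0.5244 -0.2711  0.2224] psi -105.03 tilt z [ 8.e-04 -1.e-03 -1.e+00] F [ 0.04 -0.45 -1.55] M [-0.03 -0.11  0.03] gap 0.251
move in tool cm [-0.01 -0.01  0.04] turn about tool z deg 0.07
 level corr deg rx,ry [ 0.04 -0.06]
```

```bash
python3 -m jog '[0,0,-0.7,0,0,0,1, 0,0,-0.8,0,0,0,1, 0,0,-1,0,0,0,1, 0,0,-1.2,0,0,0,1, 0,0,-2,0,0,0,1, 0,0,-2.5,0,0,0,1, 0,0,-2.5,0,0,0,1, 0,0,-2.5,0,0,0,1, 0,0,0,0,0,0,1, 0,0,0,0,0,0,1]'; python3 go.py .345 .146 .34 -4.1;python3 look.py w8
```

```text
time_s: 10.8
position: [0.5237, -0.2706, 0.3657]
orientation: [3.113, -0.411, 0.005]
ft_force: [-0.8, -0.0, -2.6]
finger_gap: 0.248
t 10.8 p [ 0.5237 -0.2706  0.3657] psi -105.03 tilt z [ 0.003  -0.0022 -1.    ] F [-0.77 -0.03 -2.65] M [ 0.02 -0.01  0.03] gap 0.248
move in tool cm [-28.07 -35.61   2.43] turn about tool z deg -100.93
 level corr deg rx,ry [ 0.08 -0.2 ]
10.85 [ 0.5239 -0.2707  0.366 ] [-0.519  0.13   1.836 -0.     1.171  1.314] [-0.39 -0.23 -1.73]
```

View pics/w8.png

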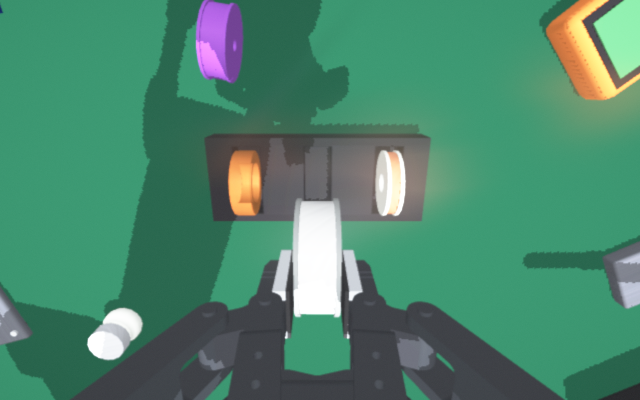

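```bash
cat > held.py <<'E'
import sys; from h import *
n=sys.argv[1]; im=cv2.imread(f'pics/{n}.png');Z=np.load(n+'.npz');C=(Z['K'],Z['R'],Z['t']);d=Z['d']
v,u=np.mgrid[0:400,0:640]
P=np.linalg.solve(C[0],np.stack([u.ravel(),v.ravel(),np.ones(u.size)]))*d.ravel()
W=(C[1].T@(P-C[2][:,None])).T
Rt=cv2.Rodrigues(Z['o'])[0];T=((W-Z['p'])@Rt).reshape(400,640,3)
m=(d>.1)&(d<.19)&(u>290)&(u<346)&(v>195)&(v<312)&(T[...,2]>.15)&(T[...,2]<.225)
for vv in range(200,312,12):
    r=m[vv]; q=T[vv][r]
    if len(q): print(vv,np.nonzero(r)[0][[0,-1]],q[:,1].min().round(4),q[:,1].max().round(4),np.median(q[:,0]).round(4),np.median(q[:,2]).round(4))
q=T[m&(abs(T[...,1])<.007)];x=q[:,0];z=q[:,2]
A=np.c_[2*x,2*z,np.ones(len(x))];s=np.linalg.lstsq(A,x*x+z*z,rcond=None)[0];print('centre x,z',s[:2],'R',np.sqrt(s[2]+s[0]**2+s[1]**2))
# R fixed .031
from scipy.optimize import least_squares
print('fixedR',least_squares(lambda c:np.hypot(x-c[0],z-c[1])-.031,[0,.185],loss='soft_l1',f_scale=.0005).x)
E
python3 held.py w8
cat > path.py <<'E'
from h import *; import rod
P=[]
for n in ('w2','w4'):
    o,_,_=rod.line(n); P.append(o[:,3:5])
A=np.vstack(P)
def fit(lo,hi):
    q=A[(A[:,0]>lo)&(A[:,0]<hi)];c=np.polyfit(q[:,0],q[:,1],1);return c,np.std(q[:,1]-np.polyval(c,q[:,0]))
L=[fit(.368,.424),fit(.4545,.4665),fit(.497,.531)]
th=[np.arctan(c[0]) for c,_ in L]
def inter(a,b): x=(b[1]-a[1])/(a[0]-b[0]);return np.array([x,np.polyval(a,x)])
I1=inter(L[0][0],L[1][0]);I2=inter(L[1][0],L[2][0])
tip=np.array([A[:,0].min(),0]);tip[1]=np.polyval(L[0][0],tip[0])
R=.03;d=[np.array([np.cos(t),np.sin(t)]) for t in th]
t1=R*np.tan((th[1]-th[0])/2);t2=R*np.tan((th[1]-th[2])/2)
seg=[I1-d[0]*t1,I1+d[1]*t1,I2-d[1]*t2,I2+d[2]*t2]
def path(s):
    """s: arc length from tip. returns xy, theta"""
    a=np.linalg.norm(seg[0]-tip);b=R*(th[1]-th[0]);c=np.linalg.norm(seg[2]-seg[1]);e=R*(th[1]-th[2])
    if s<a: return tip+d[0]*s,th[0],0
    s-=a
    if s<b:
        k=s/R; n=np.array([-d[0][1],d[0][0]]);return seg[0]+R*(d[0]*np.sin(k)+n*(1-np.cos(k))),th[0]+k,1
    s-=b
    if s<c: return seg[1]+d[1]*s,th[1],0
    s-=c
    if s<e:
        k=s/R; n=-np.array([-d[1][1],d[1][0]]);return seg[2]+R*(d[1]*np.sin(k)+n*(1-np.cos(k))),th[1]-k,-1
    s-=e
    return seg[3]+d[2]*s,th[2],0
if __name__=='__main__':
    print('th',np.degrees(th),'res',[r for _,r in L],'tip',tip,'seg',seg,'straight between',np.linalg.norm(seg[2]-seg[1]),'leg',np.linalg.norm(seg[0]-tip))
    for s in np.arange(-.02,.2,.005):
        p,t,c=path(s);print(round(s,3),p.round(4),round(np.degrees(t),1),c)
E
python3 path.py
```

```text
200 [296 338] -0.0109 0.0106 0.0299 0.1896
212 [294 339] -0.0111 0.0104 0.0274 0.1787
224 [293 340] -0.0113 0.0106 0.0243 0.1712
236 [293 340] -0.011 0.0104 0.0205 0.1662
248 [292 341] -0.0113 0.0107 0.0162 0.1627
260 [291 345] -0.0118 0.0124 0.0115 0.1602
272 [292 344] -0.011 0.0113 0.0065 0.1583
284 [292 341] -0.0111 0.0102 0.0008 0.1575
296 [292 341] -0.011 0.0103 -0.0058 0.1578
308 [293 340] -0.011 0.0103 -0.015 0.1612
centre x,z [-0.00039637  0.18653723] R 0.028915717045385727
fixedR [-0.00156665  0.18864795]
th [-4.45262274 48.59235202  1.40302918] res [np.float64(0.0003280123802486041), np.float64(0.0003663275039845892), np.float64(0.0005921403502017964)] tip [0.36494463 0.14476015] seg [array([0.42660556, 0.13995862]), array([0.45143529, 0.15002572]), array([0.46790197, 0.16869849]), array([0.48966811, 0.17884713])] straight between 0.02489626418414814 leg 0.061847597923984254
-0.02 [0.345  0.1463] -4.5 0
-0.015 [0.35   0.1459] -4.5 0
-0.01 [0.355  0.1455] -4.5 0
-0.005 [0.36   0.1451] -4.5 0
0.0 [0.3649 0.1448] -4.5 0
0.005 [0.3699 0.1444] -4.5 0
0.01 [0.3749 0.144 ] -4.5 0

[... 344 characters left out ...]
75 [0.4395 0.1418] 20.7 1
0.08 [0.444  0.1439] 30.2 1
0.085 [0.4481 0.1468] 39.8 1
0.09 [0.4517 0.1503] 48.6 0
0.095 [0.455  0.1541] 48.6 0
0.1 [0.4583 0.1578] 48.6 0
0.105 [0.4616 0.1616] 48.6 0
0.11 [0.4649 0.1653] 48.6 0
0.115 [0.4682 0.1691] 47.7 -1
0.12 [0.4719 0.1725] 38.1 -1
0.125 [0.4761 0.1752] 28.6 -1
0.13 [0.4806 0.1772] 19.0 -1
0.135 [0.4855 0.1784] 9.5 -1
0.14 [0.4904 0.1789] 1.4 0
0.145 [0.4954 0.179 ] 1.4 0
0.15 [0.5004 0.1791] 1.4 0
0.155 [0.5054 0.1792] 1.4 0
0.16 [0.5104 0.1794] 1.4 0
0.165 [0.5154 0.1795] 1.4 0
0.17 [0.5204 0.1796] 1.4 0
0.175 [0.5254 0.1797] 1.4 0
0.18 [0.5304 0.1798] 1.4 0
0.185 [0.5354 0.18  ] 1.4 0
0.19 [0.5404 0.1801] 1.4 0
0.195 [0.5454 0.1802] 1.4 0
```

```bash
python3 held.py w7; python3 go.py
```

```text
200 [291 345] -0.0137 0.0146 0.0301 0.1891
212 [291 345] -0.0139 0.0149 0.0285 0.1761
224 [291 345] -0.0142 0.015 0.025 0.1697
236 [291 345] -0.0143 0.0151 0.0211 0.165
248 [291 345] -0.0145 0.0154 0.0167 0.1618
260 [291 345] -0.0147 0.0155 0.012 0.1594
272 [291 345] -0.015 0.0158 0.007 0.1575
284 [291 345] -0.0152 0.0162 0.0011 0.157
296 [292 341] -0.0147 0.0107 -0.0059 0.1579
308 [295 340] -0.0105 0.0107 -0.0167 0.1634
centre x,z [0.00126006 0.1861193 ] R 0.028944958220250692
fixedR [1.58280184e-04 1.88228555e-01]
t 10.85 p [ 0.5239 -0.2707  0.366 ] psi -105.03 tilt z [ 0.0037 -0.0026 -1.    ] F [-0.39 -0.23 -1.73] M [ 0.05 -0.03 -0.03] gap 0.249
```

```bash
python3 -m jog '[-2.3,-2.9,0,0,0,0,1, -2.3,-2.9,0,0,0,0,1, -2.3,-2.9,0,0,0,0,1, -2.3,-2.9,0,0,0,0,1, -2.3,-2.9,0,0,0,0,1, -2.3,-2.9,0,0,0,0,1, -2.3,-2.9,0,0,0,0,1, -2.3,-2.9,0,0,0,0,1, -2.3,-2.9,0,0,0,0,1, -2.3,-2.9,0,0,0,0,1, -1.5,-2,0,0,0,0,1, 0,0,0,0,0,0,1]' >/dev/null
python3 -m jog '[0,0,0,0,0,-6,1, 0,0,0,0,0,-6,1, 0,0,0,0,0,-6,1, 0,0,0,0,0,-6,1, 0,0,0,0,0,-6,1, 0,0,0,0,0,-6,1, 0,0,0,0,0,-6,1, 0,0,0,0,0,-6,1, 0,0,0,0,0,-6,1, 0,0,0,0,0,-6,1, 0,0,0,0,0,-6,1, 0,0,0,0,0,-6,1, 0,0,0,0,0,-6,1, 0,0,0,0,0,-6,1, 0,0,0,0,0,-6,1, 0,0,0,0,0,-6,1, 0,0,0,0,0,0,1]' >/dev/null
python3 go.py .347 .147 .34 -4.5;python3 look.py w9
```

```text
t 13.75 p [0.3494 0.0945 0.3243] psi -5.53 tilt z [-0.0604 -0.0124 -0.9981] F [-0.04 -0.51 -2.1 ] M [ 0.06 -0.03  0.02] gap 0.249
move in tool cm [ 5.18 -0.84 -1.62] turn about tool z deg -1.03
 level corr deg rx,ry [-3.37  1.04]
13.8 [0.3493 0.0945 0.3242] [ 0.195 -0.273  2.292 -0.     1.184  0.294] [-0.31 -0.81 -2.01]
```

View pics/w9.png

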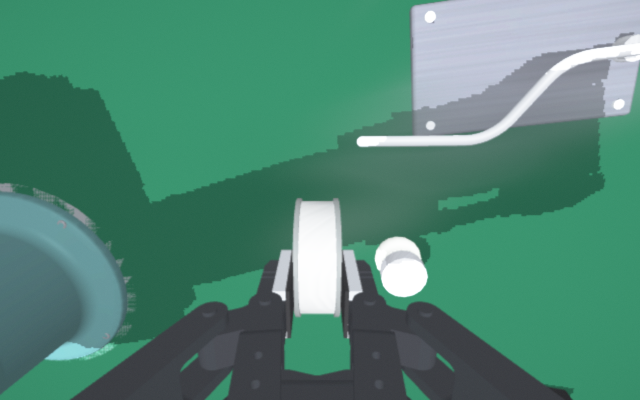

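```bash
python3 -m jog '[0,0,-0.8,-3.4,1,-1,1, 0,0,0,0,0,0,1]' >/dev/null;python3 go.py .345 .147 .33 -4.5; python3 -m jog '[1.5,-0.2,0,0,0,0,1, 1.5,-0.2,0,0,0,0,1, 1.5,-0.2,0,0,0,0,1, 0.5,0,0,0,0,0,1, 0,0,0,0,0,0,1, 0,0,0,0,0,0,1]' >/dev/null
python3 go.py .345 .147 .2857 -4.5
```

```text
t 14.0 p [0.3497 0.0939 0.3308] psi -4.93 tilt z [-0.0015 -0.001  -1.    ] F [ 0.48 -0.3  -1.73] M [ 0.01 -0.03 -0.01] gap 0.246
move in tool cm [ 5.25 -0.92  0.08] turn about tool z deg -0.43
 level corr deg rx,ry [-0.08  0.06]
t 14.6 p [0.3472 0.144  0.3279] psi -5.61 tilt z [-0.011  -0.0056 -0.9999] F [-0.3   0.18 -1.9 ] M [0.01 0.02 0.01] gap 0.252
move in tool cm [ 0.31 -0.21  4.22] turn about tool z deg -1.11
 level corr deg rx,ry [-0.59  0.38]
```

```bash
python3 -m jog '[0.3,-0.25,0.6,-0.6,0.4,-1.1,1, 0,-0.05,0.8,0,0,0,1, 0,-0.05,0.8,0,0,0,1, 0,0,0.8,0,0,0,1, 0,0,0,0,0,0,1, 0,0,0,0,0,0,1]' >/dev/null
python3 go.py .345 .147 .2857 -4.5; python3 look.py w10
```

```text
t 15.2 p [0.343  0.1457 0.2939] psi -4.58 tilt z [-1.6e-03 -7.0e-04 -1.0e+00] F [-0.21 -0.09 -2.31] M [ 0.01  0.02 -0.02] gap 0.249
move in tool cm [0.14 0.19 0.82] turn about tool z deg -0.08
 level corr deg rx,ry [-0.09  0.05]
15.25 [0.3429 0.1457 0.2939] [ 0.335 -0.235  2.324 -0.     1.055  0.415] [-0.58 -0.04 -2.91]
```

View pics/w10.png

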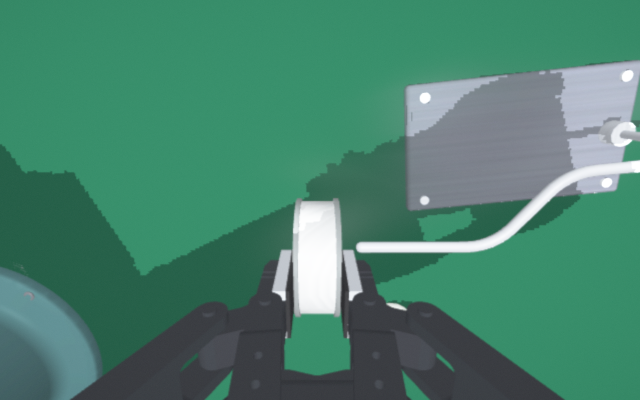

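```bash
python3 -m jog '[0.14,0,0.4,0,0,0,1, 0,0,0.4,0,0,0,1, 0,0,0,0,0,0,1, 0,0,0,0,0,0,1]' >/dev/null
python3 go.py .350 .1467 .2857 -4.5; python3 look.py w11; python3 - <<'E'
from h import *
im=cv2.imread('pics/w11.png');cv2.imwrite('pics/w11c.png',cv2.resize(im[180:330,270:470],None,fx=4,fy=4,interpolation=2))
E
```

```text
t 15.65 p [0.3436 0.1474 0.286 ] psi -4.58 tilt z [-2.e-04 -2.e-04 -1.e+00] F [ 0.44 -0.79 -1.83] M [0.04 0.05 0.03] gap 0.249
move in tool cm [-0.02  0.64  0.03] turn about tool z deg -0.08
 level corr deg rx,ry [-0.01  0.01]
15.7 [0.3436 0.1474 0.286 ] [ 0.339 -0.222  2.33  -0.     1.034  0.419] [-1.09 -0.24 -2.92]
```

View pics/w11c.png

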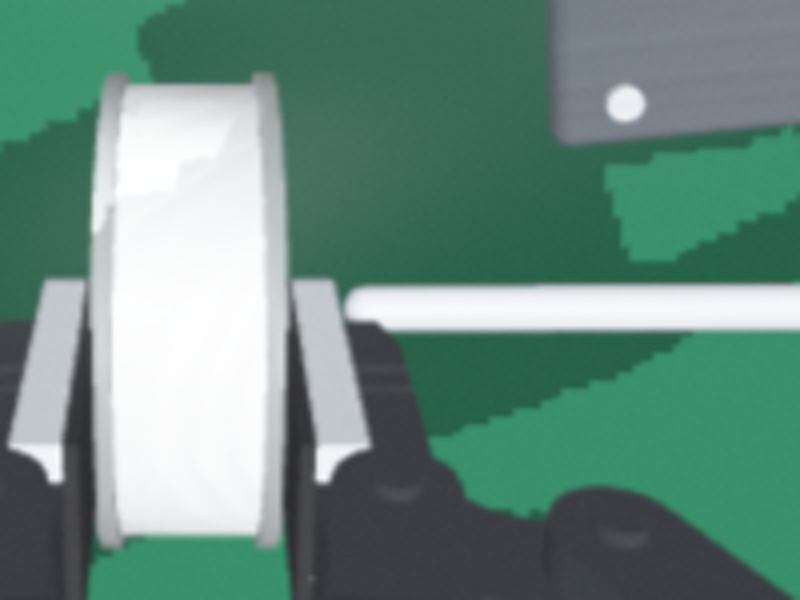

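```bash
python3 -m jog '[-0.02,0.3,0.03,0,0,0,1, 0,0.3,0,0,0,0,1, 0,0,0,0,0,0,1]' >/dev/null; python3 go.py .356 .1463 .2857 -4.5
python3 - <<'E'
from h import *
im,d=viewer.get_image('scene');C=cam('scene')
print(proj(C,[.35,.146,.1]),proj(C,[.365,.1448,.1]))
u,v=proj(C,[.36,.146,.1]).astype(int)
cv2.imwrite('pics/s1.png',cv2.resize(im[v-40:v+40,u-50:u+50],None,fx=7,fy=7,interpolation=2))
E
```

```text
t 16.0 p [0.3503 0.1468 0.2861] psi -4.57 tilt z [ 9.e-04  1.e-04 -1.e+00] F [ 0.32 -0.22 -1.17] M [ 0.01  0.04 -0.02] gap 0.25
move in tool cm [-0.    0.57  0.04] turn about tool z deg -0.07
 level corr deg rx,ry [ 0.05 -0.01]
[452.65062995 178.36859033] [448.12320016 181.63733415]
```

View pics/s1.png

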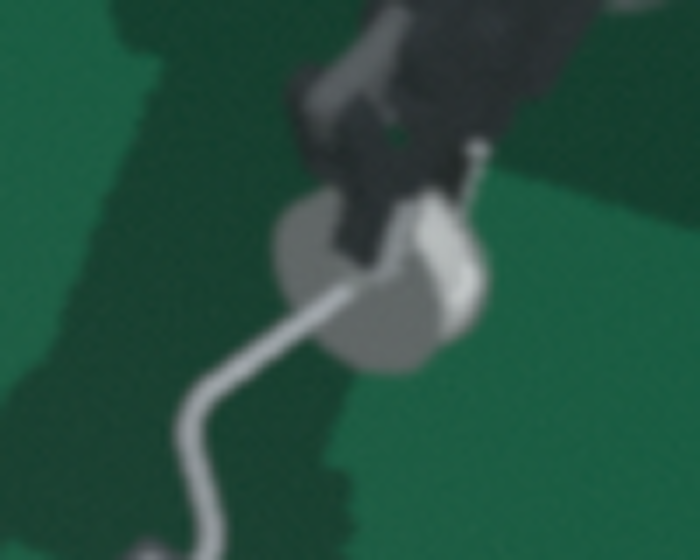

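```bash
python3 -m jog '[0,0.15,0.03,0,0,0,1, 0,0.15,0,0,0,0,1, 0,0.15,0,0,0,0,1]' >/dev/null; python3 go.py .356 .1463 .2857 -4.5;  python3 -m jog '[0,0.1,0,0,0,0,1, 0,0.1,0,0,0,0,1]' >/dev/null; python3 go.py .36 .1459 .2857 -4.5;python3 -m jog '[0,0.1,0,0,0,0,1, 0,0.1,0,0,0,0,1]' >/dev/null; python3 go.py .36 .1459 .2857 -4.5
```

```text
t 16.35 p [0.3549 0.1463 0.2858] psi -4.58 tilt z [ 5.e-04  0.e+00 -1.e+00] F [ 0.78  0.73 -2.12] M [-0.02 -0.   -0.  ] gap 0.25
move in tool cm [0.01 0.11 0.01] turn about tool z deg -0.08
 level corr deg rx,ry [ 0.03 -0.  ]
t 16.55 p [0.3571 0.1461 0.2858] psi -4.58 tilt z [ 5.e-04  0.e+00 -1.e+00] F [-0.01  0.36 -2.58] M [-0.02  0.    0.  ] gap 0.25
move in tool cm [0.   0.29 0.01] turn about tool z deg -0.08
 level corr deg rx,ry [ 0.03 -0.  ]
t 16.75 p [0.3593 0.1459 0.2858] psi -4.58 tilt z [ 4.e-04 -0.e+00 -1.e+00] F [ 0.36  0.58 -1.97] M [-0.    0.05  0.02] gap 0.248
move in tool cm [0.   0.07 0.01] turn about tool z deg -0.08
 level corr deg rx,ry [ 0.02 -0.  ]
```

```bash
python3 -m jog '[0,0.2,0,0,0,0,1, 0,0.2,0,0,0,0,1, 0,0.2,0,0,0,0,1, 0,0.2,0,0,0,0,1]' >/dev/null; python3 go.py .376 .1447 .2857 -4.5;  python3 -m jog '[0,0.25,0,0,0,0,1, 0,0.25,0,0,0,0,1, 0,0.25,0,0,0,0,1]' >/dev/null; python3 go.py .39 .1436 .2857 -4.5;python3 look.py w12;python3 - <<'E'
from h import *
im=cv2.imread('pics/w12.png');cv2.imwrite('pics/w12c.png',cv2.resize(im[180:330,250:450],None,fx=4,fy=4,interpolation=2))
E
```

```text
t 17.15 p [0.3679 0.1453 0.2858] psi -4.57 tilt z [ 5.e-04  0.e+00 -1.e+00] F [ 0.69  0.13 -1.73] M [-0.   -0.05 -0.  ] gap 0.248
move in tool cm [0.   0.82 0.01] turn about tool z deg -0.07
 level corr deg rx,ry [ 0.03 -0.  ]
t 17.45 p [0.376  0.1446 0.2857] psi -4.57 tilt z [ 5.e-04 -0.e+00 -1.e+00] F [ 0.06  0.18 -1.98] M [ 0.06  0.02 -0.02] gap 0.247
move in tool cm [0.01 1.4  0.01] turn about tool z deg -0.07
 level corr deg rx,ry [ 0.03 -0.  ]
17.5 [0.3764 0.1447 0.2859] [ 0.305 -0.156  2.277 -0.     1.019  0.385] [ 0.75  0.51 -2.02]
```

View pics/w12c.png

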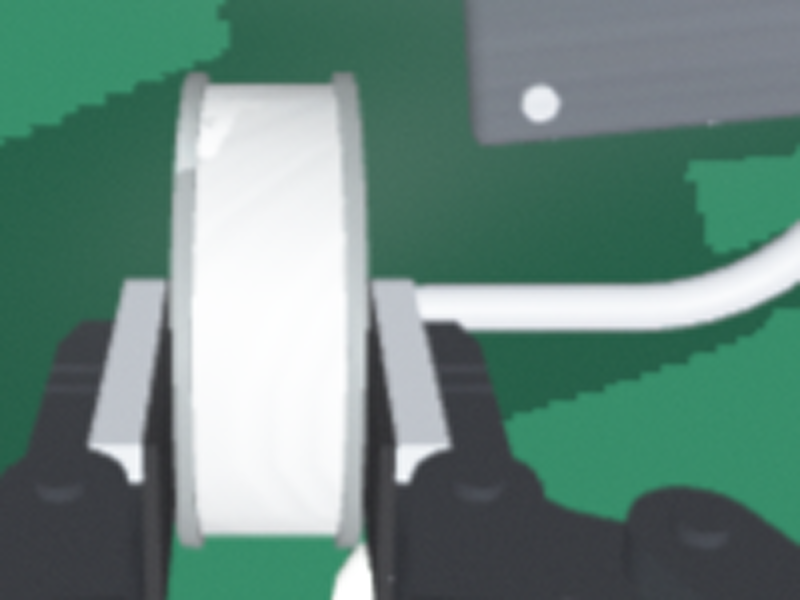

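```bash
python3 -m jog '[0,0.25,0,0,0,0,1, 0,0.25,0,0,0,0,1, 0,0.25,0,0,0,0,1, 0,0.25,0,0,0,0,1]' >/dev/null; python3 go.py .405 .1424 .2857 -4.5;  python3 -m jog '[0,0.3,0,0,0,0,1, 0,0.3,0,0,0,0,1, 0,0.3,0,0,0,0,1, 0,0.2,0,0,0,0,1, 0,0.2,0,0,0,0,1, 0,0,0,0,0,0,1]' >/dev/null; python3 go.py .405 .1424 .2857 -4.5
for i in 1 2 3; do python3 go.py|cut -c1-140; python3 -m jog '[0.06,0,0,0,0,0,1]'>/dev/null; done; python3 go.py|cut -c1-140
```

```text
t 17.9 p [0.3871 0.1438 0.2858] psi -4.57 tilt z [ 8.e-04  0.e+00 -1.e+00] F [-0.74  0.3  -1.45] M [0.03 0.04 0.02] gap 0.249
move in tool cm [0.01 1.79 0.01] turn about tool z deg -0.07
 level corr deg rx,ry [ 0.05 -0.01]
t 18.5 p [0.4017 0.1426 0.2858] psi -4.59 tilt z [ 1.e-03  1.e-04 -1.e+00] F [-0.8   0.38 -2.14] M [0.02 0.01 0.03] gap 0.249
move in tool cm [0.   0.33 0.01] turn about tool z deg -0.09
 level corr deg rx,ry [ 0.06 -0.01]
t 18.5 p [0.4017 0.1426 0.2858] psi -4.59 tilt z [ 1.e-03  1.e-04 -1.e+00] F [-0.8   0.38 -2.14] M [0.02 0.01 0.03] gap 0.249
t 18.6 p [0.4018 0.1432 0.2858] psi -4.59 tilt z [ 8.e-04 -0.e+00 -1.e+00] F [ 0.47 -0.5  -1.88] M [-0.05  0.01 -0.01] gap 0.245
t 18.7 p [0.4018 0.1438 0.2858] psi -4.6 tilt z [ 6.e-04 -0.e+00 -1.e+00] F [-0.13  0.27 -2.03] M [ 0.01  0.03 -0.04] gap 0.248
t 18.8 p [0.4017 0.1444 0.2857] psi -4.59 tilt z [ 4.e-04 -2.e-04 -1.e+00] F [-1.44 -1.12 -1.96] M [-0.17 -0.01  0.03] gap 0.252
```

```bash
python3 -m jog '[0.04,0,0,0,0,0,1]'>/dev/null; python3 go.py|cut -c1-140; python3 -m jog '[-0.2,0,0,0,0,0,1, -0.1,0,0,0,0,0,1]'>/dev/null; 
for i in 1 2 3 4; do python3 go.py|cut -c1-140; python3 -m jog '[-0.05,0,0,0,0,0,1]'>/dev/null; done; python3 go.py|cut -c1-140
```

```text
t 18.9 p [0.4016 0.1447 0.2857] psi -4.57 tilt z [ 4.e-04 -8.e-04 -1.e+00] F [ 1.07 -2.47 -2.21] M [-0.31 -0.06  0.03] gap 0.254
t 19.1 p [0.4013 0.1418 0.2857] psi -4.55 tilt z [ 4.e-04 -6.e-04 -1.e+00] F [-0.16 -0.23 -2.88] M [-0.03  0.02 -0.01] gap 0.248
t 19.2 p [0.4012 0.1412 0.2857] psi -4.56 tilt z [ 4.e-04 -4.e-04 -1.e+00] F [ 0.38 -0.4  -1.61] M [ 0.02 -0.03 -0.05] gap 0.249
t 19.3 p [0.4011 0.1407 0.2857] psi -4.56 tilt z [ 4.e-04 -2.e-04 -1.e+00] F [ 0.12 -1.08 -1.95] M [-0.03  0.01  0.01] gap 0.249
t 19.4 p [0.4011 0.1401 0.2857] psi -4.57 tilt z [ 5.e-04 -1.e-04 -1.e+00] F [-0.15 -0.96 -3.1 ] M [ 0.   -0.    0.03] gap 0.246
t 19.5 p [0.4011 0.1397 0.2858] psi -4.59 tilt z [ 7.e-04  4.e-04 -1.e+00] F [ 0.35  0.64 -2.65] M [ 0.29 -0.04  0.04] gap 0.249
```

```bash
python3 -m jog '[0.2,0,0,0,0,0,1, 0,0,-0.12,0,0,0,1]'>/dev/null; 
for i in 1 2 3; do python3 go.py|cut -c1-140; python3 -m jog '[0,0,-0.05,0,0,0,1]'>/dev/null; done; python3 go.py|cut -c1-140
```

```text
t 19.7 p [0.4012 0.1417 0.2869] psi -4.6 tilt z [ 4.e-04  3.e-04 -1.e+00] F [ 0.53 -0.54 -1.37] M [ 0.01  0.03 -0.03] gap 0.251
t 19.8 p [0.4012 0.1418 0.2875] psi -4.59 tilt z [ 5.e-04  2.e-04 -1.e+00] F [ 0.71 -0.06 -2.16] M [-0.01  0.02  0.03] gap 0.249
t 19.9 p [0.4012 0.1418 0.2881] psi -4.58 tilt z [ 4.e-04  1.e-04 -1.e+00] F [ 0.05  0.09 -3.45] M [-0.02  0.01 -0.03] gap 0.247
t 20.0 p [0.4012 0.1418 0.2885] psi -4.58 tilt z [ 4.e-04  0.e+00 -1.e+00] F [ 0.5   0.97 -4.44] M [ 0.06 -0.16  0.01] gap 0.247
```

```bash
cat > plan.py <<'E'
import sys; from path import *
def pose(s):
    ss=np.linspace(s-.011,s+.011,45);Q=np.array([path(x)[0] for x in ss])
    from scipy.optimize import least_squares
    c0,t0,_=path(s)
    # chord-fit: minimise max lateral deviation over the bore's length
    from scipy.optimize import minimize
    f=lambda a:np.abs((Q-c0)@np.array([-np.sin(t0+a[0]),np.cos(t0+a[0])])-a[1]).max()*1e3
    r=minimize(f,[0,0],method='Nelder-Mead',options=dict(initial_simplex=[[0,0],[.1,0],[0,.001]],xatol=1e-5,fatol=1e-4))
    t=t0+r.x[0]; n=np.array([-np.sin(t),np.cos(t)]); return c0+n*r.x[1],np.degrees(t),r.fun
def snow(p): 
    ss=np.arange(-.02,.2,.0005);D=[np.hypot(*(path(x)[0]-p[:2])) for x in ss];return ss[np.argmin(D)]
if __name__=='__main__':
    z=.2859; ds=float(sys.argv[1]);k=int(sys.argv[2]);lat=float(sys.argv[3])*1e-3 if len(sys.argv)>3 else 0
    s=telemetry.get_state();Rt=cv2.Rodrigues(s['orientation'])[0];p=s['position'].copy();ps=np.degrees(np.arctan2(Rt[1,1],Rt[0,1]))
    s0=snow(p);c,t,f=pose(s0);n=np.array([-np.sin(np.radians(t)),np.cos(np.radians(t))])
    print('t',round(s['time_s'],2),'p',p.round(4),'psi',round(ps,2),'F',s['ft_force'].round(1),'M',s['moment'].round(2),'s',s0,'lat err mm',round(1e3*(p[:2]-c)@n,2),'ang err',round(ps-t,2),'res',round(f,2))
    a=np.radians(ps);tilt=Rt.T@np.array([0,0,-1.]);print('level rx,ry',np.degrees([-tilt[1],tilt[0]]).round(2))
    for i in range(1,k+1):
        c,t,f=pose(s0+ds*1e-3*i); n=np.array([-np.sin(np.radians(t)),np.cos(np.radians(t))]); c=c+n*lat
        ey=np.array([np.cos(a),np.sin(a)]);ex=np.array([-np.sin(a),np.cos(a)]);d=c-p[:2]
        print('row',round(100*d@ex,2),round(100*d@ey,2),round(100*(p[2]-z),2),'rz',round(np.degrees(a)-t,1), '-> s',round(s0+ds*1e-3*i,4),c.round(4),round(t,1))
        p=np.array([c[0],c[1],z]);a=np.radians(t)
E
python3 plan.py 3 8
```

```text
t 20.0 p [0.4012 0.1418 0.2885] psi -4.58 F [ 0.5  1.  -4.4] M [ 0.06 -0.16  0.01] s 0.036500000000000046 lat err mm -0.15 ang err -0.12 res 0.0
level rx,ry [ 0.02 -0.  ]
row 0.02 0.32 0.26 rz -0.1 -> s 0.0395 [0.4043 0.1417] -4.5
row -0.0 0.3 0.0 rz 0.0 -> s 0.0425 [0.4073 0.1415] -4.5
row -0.0 0.3 0.0 rz 0.0 -> s 0.0455 [0.4103 0.1412] -4.5
row -0.0 0.3 0.0 rz 0.0 -> s 0.0485 [0.4133 0.141 ] -4.5
row 0.0 0.3 0.0 rz -0.0 -> s 0.0515 [0.4163 0.1408] -4.4
row 0.0 0.3 0.0 rz -0.6 -> s 0.0545 [0.4193 0.1405] -3.9
row 0.01 0.3 0.0 rz -1.3 -> s 0.0575 [0.4223 0.1404] -2.5
row 0.01 0.3 0.0 rz -2.1 -> s 0.0605 [0.4253 0.1404] -0.4
```

```bash
python3 -m jog '[0.02,0.3,0.26,0,0,-0.1,1, 0,0.3,0,0,0,0,1, 0,0.3,0,0,0,0,1, 0,0.25,0,0,0,0,1]'>/dev/null; python3 plan.py 2.5 6
```

```text
t 20.4 p [0.4134 0.141  0.2857] psi -4.45 F [ 0.5  0.1 -1.9] M [-0.   -0.03 -0.02] s 0.04850000000000006 lat err mm 0.05 ang err 0.0 res 0.0
level rx,ry [0.02 0.  ]
row -0.0 0.24 -0.02 rz 0.0 -> s 0.051 [0.4158 0.1408] -4.5
row 0.0 0.25 0.0 rz -0.3 -> s 0.0535 [0.4183 0.1406] -4.1
row 0.0 0.25 0.0 rz -0.8 -> s 0.056 [0.4208 0.1405] -3.3
row 0.01 0.25 0.0 rz -1.4 -> s 0.0585 [0.4233 0.1404] -1.9
row 0.01 0.25 0.0 rz -1.9 -> s 0.061 [0.4258 0.1404] 0.0
row 0.01 0.25 0.0 rz -2.5 -> s 0.0635 [0.4282 0.1405] 2.5
```

```bash
python3 -m jog '[0,0.24,-0.02,0,0,0,1, 0,0.25,0,0,0,-0.3,1, 0,0.25,0,0,0,-0.8,1, 0.01,0.25,0,0,0,-1.4,1]'>/dev/null; python3 plan.py 2.5 4
```

```text
t 20.8 p [0.4246 0.1404 0.286 ] psi -1.8 F [ 0.6 -0.1 -2.7] M [ 0.03 -0.02  0.  ] s 0.06000000000000007 lat err mm -0.01 ang err -0.97 res 0.44
level rx,ry [ 0.04 -0.  ]
row 0.02 0.27 0.01 rz -3.2 -> s 0.0625 [0.4272 0.1404] 1.4
row 0.01 0.25 0.0 rz -2.8 -> s 0.065 [0.4297 0.1406] 4.2
row 0.01 0.24 0.0 rz -3.3 -> s 0.0675 [0.4321 0.1409] 7.6
row 0.01 0.24 0.0 rz -3.9 -> s 0.07 [0.4345 0.1414] 11.5
```

```bash
python3 -m jog '[0.02,0.23,0.01,0,0,-3.2,1, 0.01,0.22,0,0,0,-2.9,1]'>/dev/null; python3 plan.py 2.5 4
```

```text
t 21.0 p [0.4296 0.1406 0.286 ] psi 4.65 F [-0.2  0.9 -2.9] M [ 0.04 -0.03 -0.02] s 0.06500000000000007 lat err mm -0.01 ang err 0.43 res 0.76
level rx,ry [0.05 0.  ]
row 0.01 0.25 0.01 rz -2.9 -> s 0.0675 [0.4321 0.1409] 7.6
row 0.01 0.24 0.0 rz -3.9 -> s 0.07 [0.4345 0.1414] 11.5
row 0.01 0.24 0.0 rz -4.4 -> s 0.0725 [0.4369 0.142 ] 15.9
row 0.01 0.24 0.0 rz -4.8 -> s 0.075 [0.4392 0.1427] 20.7
```

```bash
python3 -m jog '[0.01,0.2,0,0,0,-3.2,1]'>/dev/null; python3 plan.py 2.5 4
```

```text
t 21.1 p [0.4318 0.1409 0.286 ] psi 8.05 F [-0.2 -0.5 -2. ] M [ 0.04 -0.03 -0.02] s 0.06700000000000007 lat err mm -0.0 ang err 1.19 res 0.86
level rx,ry [0.04 0.  ]
row 0.01 0.23 0.01 rz -2.6 -> s 0.0695 [0.4341 0.1413] 10.6
row 0.01 0.24 0.0 rz -4.3 -> s 0.072 [0.4364 0.1418] 15.0
row 0.01 0.24 0.0 rz -4.7 -> s 0.0745 [0.4387 0.1426] 19.7
row 0.01 0.24 0.0 rz -4.8 -> s 0.077 [0.441  0.1435] 24.5
```

```bash
python3 -m jog '[0.01,0.22,0.01,0,0,-2.6,1, 0.01,0.22,0,0,0,-4.2,1]'>/dev/null; python3 plan.py 2.5 3
```

```text
t 21.3 p [0.4363 0.1418 0.2857] psi 15.24 F [-1.2 -0.  -2.3] M [ 0.03  0.18 -0.02] s 0.07200000000000008 lat err mm -0.05 ang err 0.28 res 0.99
level rx,ry [-0. -0.]
row 0.01 0.25 -0.02 rz -4.5 -> s 0.0745 [0.4387 0.1426] 19.7
row 0.01 0.24 0.0 rz -4.8 -> s 0.077 [0.441  0.1435] 24.5
row 0.01 0.24 0.0 rz -4.7 -> s 0.0795 [0.4431 0.1446] 29.2
```

```bash
python3 -m jog '[0.01,0.24,-0.02,0,0,-4.5,1]'>/dev/null; python3 plan.py 2.5 2;python3 -m jog '[0.01,0.23,0,0,0,-4.8,1]'>/dev/null; python3 plan.py 2.5 3
```

```text
t 21.4 p [0.4386 0.1425 0.2858] psi 19.99 F [-0.4 -0.7 -2.4] M [0.03 0.12 0.04] s 0.07450000000000008 lat err mm -0.01 ang err 0.28 res 1.0
level rx,ry [-0.04 -0.01]
row 0.01 0.25 -0.01 rz -4.5 -> s 0.077 [0.441  0.1435] 24.5
row 0.01 0.24 0.0 rz -4.7 -> s 0.0795 [0.4431 0.1446] 29.2
t 21.5 p [0.4408 0.1434 0.2857] psi 25.06 F [-0.3  0.2 -2.7] M [0.04 0.09 0.04] s 0.07700000000000008 lat err mm -0.01 ang err 0.57 res 1.0
level rx,ry [-0.08 -0.03]
row 0.01 0.26 -0.02 rz -4.2 -> s 0.0795 [0.4431 0.1446] 29.2
row 0.01 0.24 0.0 rz -4.3 -> s 0.082 [0.4452 0.1458] 33.6
row 0.0 0.24 0.0 rz -3.8 -> s 0.0845 [0.4472 0.1472] 37.3
```

```bash
python3 -m jog '[0.01,0.25,-0.02,0,0,-4.2,1, 0.01,0.23,0,0,0,-4.2,1]'>/dev/null; python3 plan.py 2.5 3; python3 -m jog '[0.01,0.23,0,0,0,-3.7,1]'>/dev/null; python3 plan.py 2.5 4
```

```text
t 21.7 p [0.4452 0.1458 0.2857] psi 33.96 F [-0.3  0.1 -2.2] M [-0.   -0.01 -0.01] s 0.08200000000000009 lat err mm 0.0 ang err 0.41 res 0.95
level rx,ry [-0.11 -0.06]
row 0.0 0.24 -0.02 rz -3.4 -> s 0.0845 [0.4472 0.1472] 37.3
row 0.0 0.25 0.0 rz -3.2 -> s 0.087 [0.4492 0.1487] 40.6
row -0.0 0.25 0.0 rz -2.7 -> s 0.0895 [0.451  0.1503] 43.2
t 21.8 p [0.4473 0.1472 0.2856] psi 37.9 F [-0.1  0.2 -2.5] M [-0.01  0.02  0.04] s 0.08450000000000009 lat err mm 0.02 ang err 0.57 res 0.86
level rx,ry [-0.11 -0.07]
row -0.0 0.24 -0.03 rz -2.7 -> s 0.087 [0.4492 0.1487] 40.6
row -0.0 0.25 0.0 rz -2.7 -> s 0.0895 [0.451  0.1503] 43.2
row -0.0 0.25 0.0 rz -2.1 -> s 0.092 [0.4529 0.152 ] 45.4
row 0.0 0.25 0.0 rz -1.6 -> s 0.0945 [0.4546 0.1537] 47.0
```

```bash
python3 -m jog '[0,0.23,-0.03,-0.1,-0.1,-2.7,1, 0,0.24,0,0,0,-2.6,1]'>/dev/null; python3 plan.py 2.5 3; python3 -m jog '[0,0.23,0,0,0,-2.1,1, 0,0.24,0,0,0,-1.6,1]'>/dev/null; python3 plan.py 2.5 4
```

```text
t 22.0 p [0.4512 0.1503 0.2858] psi 43.59 F [-0.1  0.6 -2.9] M [ 0.05 -0.   -0.01] s 0.0895000000000001 lat err mm -0.13 ang err 0.35 res 0.57
level rx,ry [-0.03  0.02]
row 0.01 0.23 -0.01 rz -1.8 -> s 0.092 [0.4529 0.152 ] 45.4
row 0.0 0.25 0.0 rz -1.6 -> s 0.0945 [0.4546 0.1537] 47.0
row 0.0 0.25 0.0 rz -1.1 -> s 0.097 [0.4563 0.1556] 48.0
t 22.2 p [0.455  0.1537 0.2857] psi 47.6 F [ 0.   0.1 -2.9] M [ 0.03  0.02 -0.01] s 0.0945000000000001 lat err mm -0.31 ang err 0.63 res 0.23
level rx,ry [-0.03  0.01]
row 0.03 0.23 -0.02 rz -0.4 -> s 0.097 [0.4563 0.1556] 48.0
row 0.0 0.25 0.0 rz -0.5 -> s 0.0995 [0.458  0.1574] 48.5
row 0.0 0.25 0.0 rz -0.1 -> s 0.102 [0.4596 0.1593] 48.6
row -0.0 0.25 0.0 rz 0.0 -> s 0.1045 [0.4613 0.1612] 48.6
```

```bash
python3 -m jog '[0.03,0.22,-0.02,0,0,-0.4,1, 0,0.24,0,0,0,-0.4,1, 0,0.2,0,0,0,-0.2,1, 0,0,0,0,0,0,1]'>/dev/null; python3 plan.py 2.5 1
python3 -m jog '[0.12,0,0,0,0,0,1]'>/dev/null
for i in 1 2 3; do python3 plan.py 2 0|head -1; python3 -m jog '[0.04,0,0,0,0,0,1]'>/dev/null; done; python3 plan.py 2 0|head -1
```

```text
t 22.6 p [0.4599 0.1594 0.2859] psi 48.72 F [-0.4  0.7 -2.7] M [0.02 0.04 0.04] s 0.1025000000000001 lat err mm -0.13 ang err 0.13 res 0.0
level rx,ry [-0.03  0.01]
row 0.01 0.27 0.0 rz 0.2 -> s 0.105 [0.4616 0.1616] 48.5
t 22.7 p [0.459  0.1602 0.2859] psi 48.72 F [ 0.3 -0.2 -2.2] M [ 0.02 -0.01  0.  ] s 0.1025000000000001 lat err mm 1.05 ang err 0.12 res 0.0
t 22.8 p [0.4586 0.1606 0.2859] psi 48.71 F [ 0.   0.1 -1.7] M [-0.01  0.    0.01] s 0.1025000000000001 lat err mm 1.61 ang err 0.12 res 0.0
t 22.9 p [0.4582 0.1608 0.2858] psi 48.71 F [-0.  -0.2 -2.5] M [0.   0.01 0.01] s 0.1020000000000001 lat err mm 2.09 ang err 0.12 res 0.0
t 23.0 p [0.4577 0.1611 0.2858] psi 48.71 F [ 0.   0.5 -3.1] M [-0.03 -0.02 -0.  ] s 0.1020000000000001 lat err mm 2.59 ang err 0.12 res 0.0
```

```bash
for i in 1 2 3; do python3 -m jog '[0.03,0,0,0,0,0,1]'>/dev/null; python3 plan.py 2 0|head -1;  done; python3 -m jog '[-0.25,0,0,0,0,0,1, -0.12,0,0,0,0,0,1]'>/dev/null
for i in 1 2 3 4; do python3 plan.py 2 0|head -1; python3 -m jog '[-0.04,0,0,0,0,0,1]'>/dev/null; done; python3 plan.py 2 0|head -1
```

```text
t 23.1 p [0.4574 0.1612 0.2858] psi 48.71 F [-0.   0.6 -2.4] M [0.   0.   0.07] s 0.1020000000000001 lat err mm 2.93 ang err 0.11 res 0.0
t 23.2 p [0.4571 0.1615 0.2858] psi 48.71 F [ 0.1  0.  -2.2] M [-0.03  0.02 -0.01] s 0.1020000000000001 lat err mm 3.29 ang err 0.11 res 0.0
t 23.3 p [0.4569 0.1616 0.2858] psi 48.71 F [-0.7 -0.2 -2.9] M [-0.1  -0.13 -0.  ] s 0.1020000000000001 lat err mm 3.55 ang err 0.11 res 0.0
t 23.5 p [0.4598 0.1591 0.2859] psi 48.73 F [ 0.5 -0.4 -1.6] M [ 0.04 -0.02 -0.05] s 0.1020000000000001 lat err mm -0.24 ang err 0.13 res 0.0
t 23.6 p [0.4602 0.1588 0.2859] psi 48.71 F [-0.6  1.  -2.2] M [ 0.17  0.15 -0.04] s 0.1020000000000001 lat err mm -0.78 ang err 0.12 res 0.0
t 23.7 p [0.4603 0.1586 0.2858] psi 48.69 F [-0.3  1.9 -1. ] M [0.32 0.31 0.02] s 0.1020000000000001 lat err mm -1.02 ang err 0.1 res 0.0
t 23.8 p [0.4605 0.1585 0.2858] psi 48.66 F [-2.   1.9 -1.4] M [ 0.31  0.33 -0.02] s 0.1020000000000001 lat err mm -1.21 ang err 0.07 res 0.0
t 23.9 p [0.4606 0.1584 0.2858] psi 48.66 F [-2.   1.4 -0.6] M [ 0.41  0.34 -0.  ] s 0.1020000000000001 lat err mm -1.38 ang err 0.07 res 0.0
```

```bash
sed -i 's/^def path(s):/D=np.array([-.00175,.00014]);tip=tip+D;seg=[q+D for q in seg]\ndef path(s):/' path.py; python3 plan.py 2.5 3
```

```text
t 23.9 p [0.4606 0.1584 0.2858] psi 48.66 F [-2.   1.4 -0.6] M [ 0.41  0.34 -0.  ] s 0.1030000000000001 lat err mm -2.78 ang err 0.07 res 0.0
level rx,ry [-0.06 -0.16]
row 0.28 0.25 -0.01 rz 0.2 -> s 0.1055 [0.4602 0.1621] 48.4
row -0.0 0.25 0.0 rz 0.7 -> s 0.108 [0.4619 0.1639] 47.7
row -0.0 0.25 0.0 rz 1.2 -> s 0.1105 [0.4636 0.1657] 46.5
```

```bash
python3 -m jog '[0.27,0,0,0,0,0,1, 0,0.2,0,0,0,0.2,1]'>/dev/null; python3 plan.py 2.5 3
```

```text
t 24.1 p [0.46   0.1615 0.2857] psi 48.46 F [-0.3 -0.4 -2.4] M [ 0.    0.03 -0.02] s 0.10500000000000011 lat err mm -0.24 ang err -0.04 res 0.02
level rx,ry [-0.07 -0.09]
row 0.02 0.26 -0.02 rz 0.6 -> s 0.1075 [0.4615 0.1636] 47.9
row -0.0 0.25 0.0 rz 1.1 -> s 0.11 [0.4632 0.1654] 46.8
row -0.01 0.25 0.0 rz 1.7 -> s 0.1125 [0.465  0.1672] 45.1
```

```bash
python3 -m jog '[0.02,0.24,-0.02,-0.1,-0.1,0.6,1, 0,0.23,0,0,0,1.1,1]'>/dev/null; python3 plan.py 2.5 2;python3 -m jog '[0,0.23,0,0,0,1.7,1, 0,0.23,0,0,0,2,1]'>/dev/null; python3 plan.py 2.5 3
```

```text
t 24.3 p [0.4633 0.1653 0.286 ] psi 46.66 F [ 0.2  0.1 -2.2] M [-0.01  0.01 -0.01] s 0.11000000000000011 lat err mm -0.16 ang err -0.11 res 0.25
level rx,ry [0.05 0.08]
row 0.01 0.25 0.01 rz 1.6 -> s 0.1125 [0.465  0.1672] 45.1
row -0.01 0.25 0.0 rz 2.2 -> s 0.115 [0.4668 0.1688] 42.9
t 24.5 p [0.4671 0.1689 0.2861] psi 42.74 F [-0.  -1.2 -2.4] M [-0.06  0.09 -0.02] s 0.11500000000000012 lat err mm -0.14 ang err -0.15 res 0.6
level rx,ry [0.08 0.11]
row 0.0 0.22 0.02 rz 2.6 -> s 0.1175 [0.4687 0.1704] 40.1
row -0.01 0.24 0.0 rz 3.3 -> s 0.12 [0.4707 0.1719] 36.8
row -0.01 0.24 0.0 rz 3.9 -> s 0.1225 [0.4727 0.1733] 33.0
```

```bash
python3 -m jog '[0,0.22,0.02,0,0,2.6,1, -0.01,0.23,0,0,0,3.3,1]'>/dev/null; python3 plan.py 2.5 2;python3 -m jog '[-0.01,0.22,0,0,0,3.8,1]'>/dev/null; python3 plan.py 2.5 3
```

```text
t 24.7 p [0.4711 0.1721 0.286 ] psi 36.53 F [-0.9  0.4 -1.5] M [-0.06  0.06  0.  ] s 0.12050000000000012 lat err mm -0.07 ang err 0.43 res 0.9
level rx,ry [0.12 0.14]
row -0.01 0.24 0.01 rz 4.4 -> s 0.123 [0.4731 0.1735] 32.1
row -0.01 0.24 0.0 rz 4.5 -> s 0.1255 [0.4752 0.1747] 27.6
t 24.8 p [0.4733 0.1736 0.286 ] psi 32.53 F [ 0.6 -0.  -1.9] M [ 0.03 -0.01 -0.03] s 0.12300000000000012 lat err mm -0.05 ang err 0.4 res 0.97
level rx,ry [0.14 0.14]
row -0.01 0.22 0.01 rz 4.9 -> s 0.1255 [0.4752 0.1747] 27.6
row -0.01 0.24 0.0 rz 4.8 -> s 0.128 [0.4774 0.1757] 22.8
row -0.01 0.24 0.0 rz 4.6 -> s 0.1305 [0.4797 0.1766] 18.3
```

```bash
python3 -m jog '[-0.01,0.22,0.01,0.1,0.1,4.9,1]'>/dev/null; python3 plan.py 2.5 2;python3 -m jog '[-0.01,0.22,0,0,0,4.8,1]'>/dev/null; python3 plan.py 2.5 3
```

```text
t 24.9 p [0.4755 0.1749 0.2859] psi 27.41 F [-1.1 -0.3 -2.2] M [-0.01 -0.    0.01] s 0.12600000000000014 lat err mm 0.01 ang err 0.74 res 1.0
level rx,ry [0.07 0.05]
row -0.01 0.26 0.0 rz 5.5 -> s 0.1285 [0.4778 0.1759] 21.9
row -0.01 0.24 0.0 rz 4.5 -> s 0.131 [0.4801 0.1767] 17.4
t 25.0 p [0.4778 0.1759 0.2859] psi 22.35 F [ 0.7  0.2 -1.6] M [-0.04  0.04  0.02] s 0.12850000000000014 lat err mm 0.05 ang err 0.46 res 1.0
level rx,ry [0.08 0.05]
row -0.01 0.25 0.0 rz 4.9 -> s 0.131 [0.4801 0.1767] 17.4
row -0.0 0.24 0.0 rz 3.9 -> s 0.1335 [0.4824 0.1774] 13.5
row -0.0 0.25 0.0 rz 3.4 -> s 0.136 [0.4848 0.178 ] 10.2
```

```bash
python3 -m jog '[-0.01,0.23,0,0,0,4.8,1, -0.01,0.23,0,0,0,3.9,1]'>/dev/null; python3 plan.py 2.5 2;python3 -m jog '[0,0.23,0,0,0,3.2,1, 0,0.23,0,0,0,2.8,1]'>/dev/null; python3 plan.py 2.5 4
```

```text
t 25.2 p [0.4828 0.1776 0.2859] psi 13.17 F [-0.3 -0.7 -2.4] M [-0.02  0.   -0.02] s 0.13400000000000015 lat err mm 0.08 ang err 0.36 res 0.87
level rx,ry [0.12 0.06]
row -0.01 0.25 0.0 rz 3.6 -> s 0.1365 [0.4853 0.1781] 9.6
row 0.0 0.25 0.0 rz 2.7 -> s 0.139 [0.4877 0.1785] 6.9
t 25.4 p [0.488  0.1789 0.2859] psi 6.8 F [ 0.4 -0.4 -2. ] M [-0.01  0.04  0.02] s 0.13950000000000015 lat err mm 0.29 ang err 0.41 res 0.55
level rx,ry [0.15 0.06]
row -0.03 0.27 -0.0 rz 2.5 -> s 0.142 [0.4907 0.1789] 4.3
row -0.0 0.25 0.0 rz 1.5 -> s 0.1445 [0.4932 0.179 ] 2.8
row -0.0 0.25 0.0 rz 1.0 -> s 0.147 [0.4957 0.1792] 1.9
row -0.0 0.25 0.0 rz 0.4 -> s 0.1495 [0.4982 0.1792] 1.4
```

```bash
python3 -m jog '[-0.03,0.24,0,0.1,0.1,2.4,1, 0,0.23,0,0,0,1.5,1, 0,0.23,0,0,0,1,1, 0,0.2,0,0,0,0.4,1]'>/dev/null; python3 plan.py 2.5 4
```

```text
t 25.8 p [0.4983 0.1796 0.2858] psi 1.1 F [ 0.9 -1.1 -2.4] M [-0.05 -0.02 -0.01] s 0.14950000000000016 lat err mm 0.32 ang err -0.32 res 0.0
level rx,ry [ 0.09 -0.02]
row -0.03 0.24 -0.01 rz -0.3 -> s 0.152 [0.5007 0.1793] 1.4
row -0.0 0.25 0.0 rz 0.0 -> s 0.1545 [0.5032 0.1794] 1.4
row 0.0 0.25 0.0 rz 0.0 -> s 0.157 [0.5057 0.1794] 1.4
row -0.0 0.25 0.0 rz 0.0 -> s 0.1595 [0.5082 0.1795] 1.4
```

```bash
python3 -m jog '[-0.03,0.24,0,0.1,0,-0.3,1, 0,0.23,0,0,0,0,1, 0,0.23,0,0,0,0,1, 0,0.22,0,0,0,0,1, 0,0.2,0,0,0,0,1]'>/dev/null; python3 plan.py 2.5 1;python3 -m jog '[0,0.15,0,0,0,0,1, 0,0.1,0,0,0,0,1, 0,0.1,0,0,0,0,1]'>/dev/null; python3 plan.py 1 1; python3 look.py w13;python3 - <<'E'
from h import *
im=cv2.imread('pics/w13.png');cv2.imwrite('pics/w13c.png',cv2.resize(im[180:330,250:450],None,fx=4,fy=4,interpolation=2))
E
```

```text
t 26.3 p [0.5105 0.1795 0.2858] psi 1.46 F [-0.3  0.2 -2.6] M [ 0.01 -0.03 -0.  ] s 0.16200000000000017 lat err mm -0.0 ang err 0.06 res 0.0
level rx,ry [-0.01 -0.02]
row 0.0 0.27 -0.01 rz 0.1 -> s 0.1645 [0.5132 0.1796] 1.4
t 26.6 p [0.5145 0.1796 0.2857] psi 1.46 F [ 0.1  0.3 -2.3] M [ 0.02 -0.02 -0.  ] s 0.16600000000000018 lat err mm -0.02 ang err 0.06 res 0.0
level rx,ry [-0.02 -0.02]
row 0.0 0.12 -0.02 rz 0.1 -> s 0.167 [0.5157 0.1797] 1.4
26.65 [0.5146 0.1796 0.2858] [0.29  0.126 2.001 0.    1.015 0.264] [ 0.55  0.77 -2.22]
```

View pics/w13c.png

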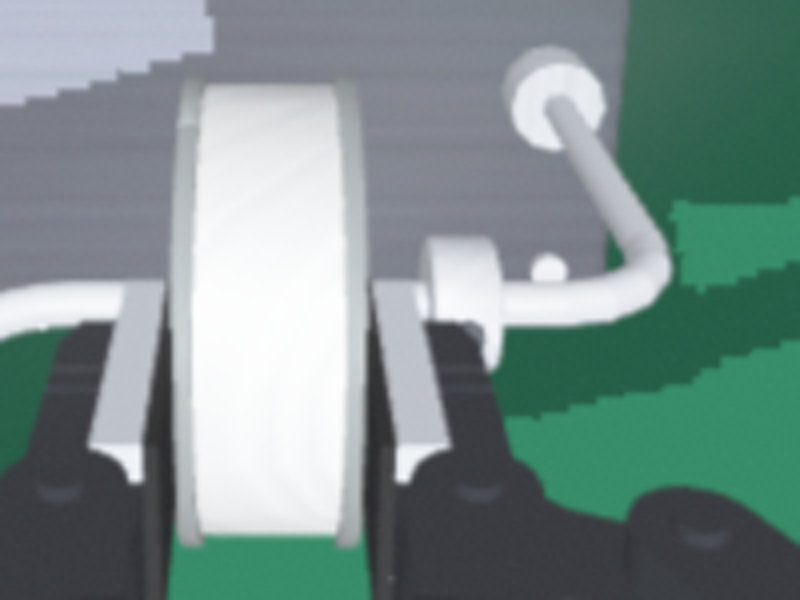

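```bash
python3 -m jog '[0,0.1,-0.02,0,0,0,1, 0,0.1,0,0,0,0,1, 0,0.1,0,0,0,0,1, 0,0.1,0,0,0,0,1]'>/dev/null; python3 plan.py 1 0;for i in 1 2 3 4 5; do python3 -m jog '[0,0.06,0,0,0,0,1]'>/dev/null; python3 plan.py 1 0|head -1;done
```

```text
t 27.05 p [0.5187 0.1797 0.2859] psi 1.47 F [-0.8  0.4 -2.2] M [-0.04  0.   -0.  ] s 0.17000000000000018 lat err mm -0.03 ang err 0.06 res 0.0
level rx,ry [-0.02 -0.01]
t 27.15 p [0.5194 0.1797 0.2859] psi 1.46 F [-0.3 -0.5 -2. ] M [-0.01 -0.05  0.01] s 0.17050000000000018 lat err mm -0.02 ang err 0.06 res 0.0
t 27.25 p [0.52   0.1798 0.286 ] psi 1.47 F [ 1.4  0.7 -1.9] M [0.03 0.02 0.03] s 0.17150000000000018 lat err mm -0.0 ang err 0.07 res 0.0
t 27.35 p [0.5207 0.1798 0.286 ] psi 1.46 F [-0.5 -0.1 -1.7] M [ 0.   -0.03  0.01] s 0.17200000000000018 lat err mm -0.02 ang err 0.06 res 0.0
t 27.45 p [0.5213 0.1798 0.2859] psi 1.47 F [ 0.2  0.1 -2.5] M [-0.03 -0.04 -0.04] s 0.17250000000000018 lat err mm 0.0 ang err 0.07 res 0.0
t 27.55 p [0.522  0.1798 0.2859] psi 1.47 F [ 0.  -0.8 -1.8] M [ 0.09 -0.02  0.01] s 0.17350000000000018 lat err mm -0.01 ang err 0.06 res 0.0
```

```bash
for i in 1 2 3 4 5; do python3 -m jog '[0,0.05,0,0,0,0,1]'>/dev/null; python3 plan.py 1 0|head -1;done
```

```text
t 27.65 p [0.5225 0.1798 0.2859] psi 1.47 F [ 0.6 -0.6 -2. ] M [-0.03  0.02 -0.03] s 0.17400000000000018 lat err mm -0.01 ang err 0.06 res 0.0
t 27.75 p [0.5231 0.1799 0.2859] psi 1.47 F [-0.7  0.5 -2.1] M [0.02 0.04 0.  ] s 0.17450000000000018 lat err mm 0.01 ang err 0.07 res 0.0
t 27.85 p [0.5236 0.1799 0.2859] psi 1.46 F [ 0.8  0.5 -1.5] M [-0.   -0.    0.03] s 0.17500000000000018 lat err mm -0.0 ang err 0.06 res 0.0
t 27.95 p [0.5241 0.1799 0.2859] psi 1.47 F [-0.3  0.5 -2.5] M [-0.02 -0.01 -0.01] s 0.17550000000000018 lat err mm -0.01 ang err 0.06 res 0.0
t 28.05 p [0.5245 0.1799 0.2859] psi 1.46 F [-2.  -0.1 -1.3] M [0.07 0.29 0.02] s 0.17600000000000018 lat err mm 0.01 ang err 0.06 res 0.0
```

```bash
for i in 1 2 3 4; do python3 -m jog '[0,0.05,0,0,0,0,1]'>/dev/null; python3 plan.py 1 0|head -1;done
```

```text
t 28.15 p [0.5247 0.1799 0.2858] psi 1.46 F [-2.8  1.  -0.4] M [ 0.04  0.36 -0.  ] s 0.17600000000000018 lat err mm 0.01 ang err 0.05 res 0.0
t 28.25 p [0.525  0.1799 0.2857] psi 1.46 F [-2.4  0.3 -1.1] M [ 0.03  0.4  -0.01] s 0.17650000000000018 lat err mm 0.0 ang err 0.06 res 0.0
t 28.35 p [0.5251 0.1799 0.2856] psi 1.45 F [-2.6  0.3  0.5] M [ 0.04  0.41 -0.02] s 0.17650000000000018 lat err mm 0.0 ang err 0.05 res 0.0
t 28.45 p [0.5254 0.1799 0.2855] psi 1.46 F [-3.3 -0.2 -0.1] M [ 0.04  0.57 -0.02] s 0.17650000000000018 lat err mm 0.02 ang err 0.05 res 0.0
```

```bash
for i in 1 2 3 4; do python3 -m jog '[0,0.1,0,0,0,0,1]'>/dev/null; python3 plan.py 1 0|head -1;done
```

```text
t 28.55 p [0.5258 0.18   0.2854] psi 1.45 F [-5.3  0.8  2. ] M [-0.05  1.05 -0.  ] s 0.17700000000000018 lat err mm 0.04 ang err 0.05 res 0.0
t 28.65 p [0.5262 0.18   0.2852] psi 1.45 F [-6.2 -0.1  1.2] M [0.03 0.92 0.  ] s 0.17750000000000019 lat err mm 0.05 ang err 0.04 res 0.0
t 28.75 p [0.5266 0.18   0.285 ] psi 1.44 F [-4.7  0.9  2.3] M [-0.07  0.91 -0.  ] s 0.17800000000000019 lat err mm 0.06 ang err 0.04 res 0.0
t 28.85 p [0.527  0.18   0.2848] psi 1.44 F [-4.8 -0.9  0.6] M [0.03 0.9  0.04] s 0.1785000000000002 lat err mm 0.11 ang err 0.04 res 0.0
```

```bash
python3 look.py w14;python3 - <<'E'
from h import *
im=cv2.imread('pics/w14.png');a=cv2.resize(im[180:330,270:430],None,fx=3.4,fy=3.4,interpolation=2)
im,d=viewer.get_image('scene');C=cam('scene');cv2.imwrite('pics/s14.png',im)
u,v=proj(C,[.525,.18,.1]).astype(int);print(u,v)
b=cv2.resize(im[v-45:v+45,u-45:u+45],None,fx=5.6,fy=5.6,interpolation=2)
cv2.imwrite('pics/w14c.png',a);cv2.imwrite('pics/s14c.png',b)
E
```

```text
28.9 [0.5271 0.18   0.2848] [0.284 0.153 1.971 0.003 1.032 0.257] [-5.31  0.32  2.2 ]
415 233
```

View pics/w14c.png

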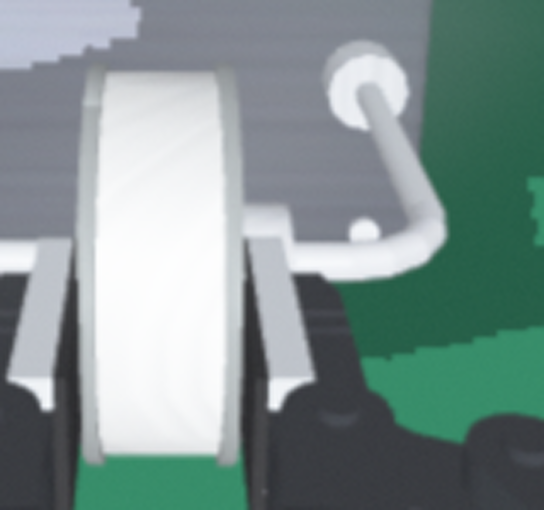

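View pics/s14c.png

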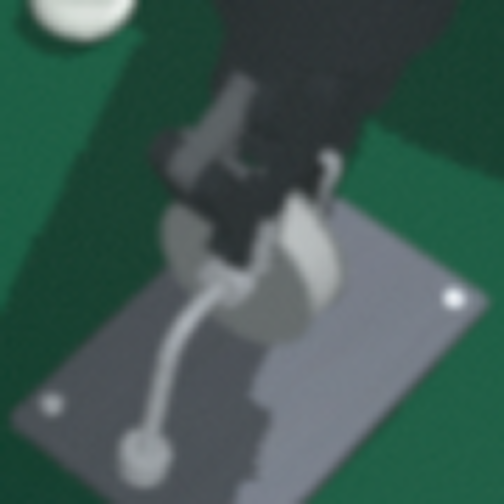

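```bash
python3 -m jog '[0,-0.05,0,0,0,0,1]'>/dev/null; python3 plan.py 1 0|head -1; python3 -m jog '[0,-0.05,0,0,0,0,1]'>/dev/null; python3 plan.py 1 0|head -1;python3 -m jog '[0,0,0,0,0,0,0.7, 0,0,0,0,0,0,0.65, 0,0,0,0,0,0,0.6]' 20 ; python3 look.py w15;python3 - <<'E'
from h import *
im=cv2.imread('pics/w15.png');a=cv2.resize(im[180:330,250:450],None,fx=3.4,fy=3.4,interpolation=2)
cv2.imwrite('pics/w15c.png',a)
E
```

```text
t 29.05 p [0.5267 0.1801 0.2848] psi 1.45 F [-0.6  0.  -2. ] M [ 0.03 -0.02  0.01] s 0.17800000000000019 lat err mm 0.12 ang err 0.05 res 0.0
t 29.15 p [0.5266 0.18   0.2849] psi 1.46 F [-1.2  0.5 -2. ] M [-0.01  0.09 -0.05] s 0.17800000000000019 lat err mm 0.11 ang err 0.05 res 0.0
time_s: 29.45
position: [0.5283, 0.1802, 0.2864]
orientation: [-2.19, -2.246, 0.007]
ft_force: [-0.0, -0.5, 0.6]
finger_gap: 0.398
29.5 [0.5284 0.1802 0.2864] [0.284 0.151 1.97  0.002 1.027 0.257] [-0.05  0.07  0.29]
```

View pics/w15c.png

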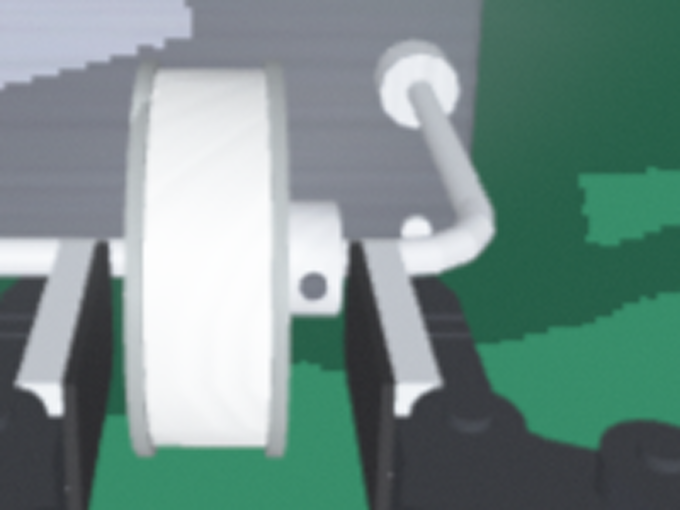

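```bash
python3 -m jog '[0,-0.15,0,0,0,0,0.55, 0,0,-0.8,0,0,0,0.55, 0,0,-1.5,0,0,0,0.55, 0,0,-2.5,0,0,0,0.55, 0,0,-2.5,0,0,0,0.55, 0,0,-2.5,0,0,0,0.55]'>/dev/null;python3 -m jog '[-2,0,-1,0,0,0,0.5, -2,0,-1,0,0,0,0.5, -2,0,0,0,0,0,0.5, 0,0,0,0,0,0,0.5]'; python3 look.py w16;python3 - <<'E'
from h import *
im,d=viewer.get_image('scene');C=cam('scene')
u,v=proj(C,[.525,.18,.1]).astype(int)
cv2.imwrite('pics/s16c.png',cv2.resize(im[v-45:v+45,u-45:u+45],None,fx=5.6,fy=5.6,interpolation=2))
im,d=viewer.get_image('top');cv2.imwrite('pics/top16.png',im)
E
```

```text
time_s: 30.5
position: [0.5296, 0.1193, 0.4215]
orientation: [2.189, 2.25, 0.008]
ft_force: [-0.2, 0.7, -0.3]
finger_gap: 0.502
30.55 [0.5298 0.1202 0.4219] [1.770e-01 1.000e-03 1.868e+00 2.000e-03 1.266e+00 1.480e-01] [-0.06 -0.35  0.42]
```

View pics/w16.png

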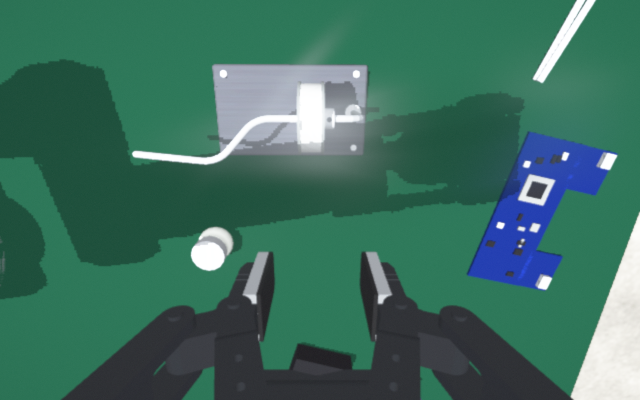

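View pics/s16c.png

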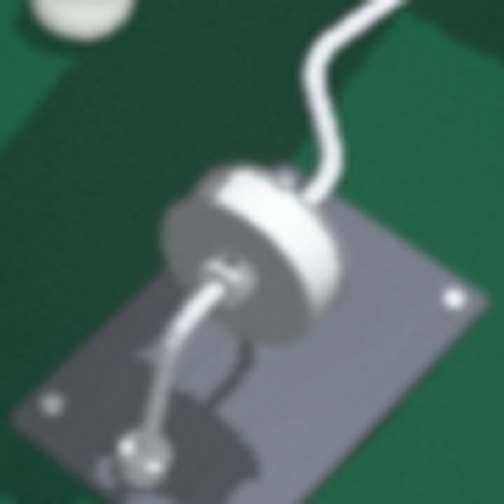

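View pics/top16.png

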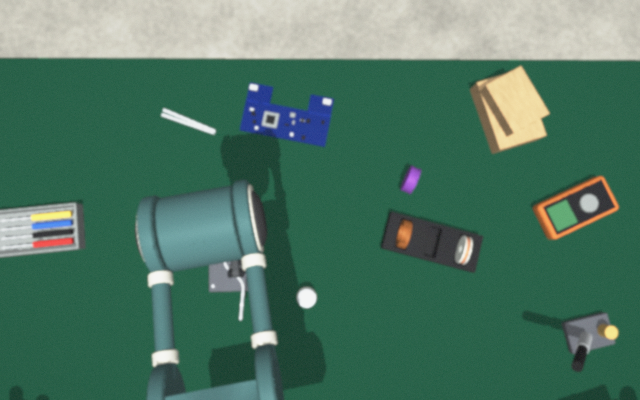

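```bash
python3 look.py w17; python3 - <<'E'
from h import *
n='w17';im=cv2.imread('pics/w17.png');cv2.imwrite('pics/w17c.png',cv2.resize(im[65:165,230:390],None,fx=5,fy=5,interpolation=0))
Z=np.load('w17.npz');C=(Z['K'],Z['R'],Z['t']);d=Z['d']
v,u=np.mgrid[0:400,0:640]
P=np.linalg.solve(C[0],np.stack([u.ravel(),v.ravel(),np.ones(u.size)]))*d.ravel()
W=(C[1].T@(P-C[2][:,None])).T.reshape(400,640,3)
m=(W[...,2]>.112)&(W[...,2]<.14)&(d>0)&(v<200)&(u>280)&(u<345)
q=W[m];print('reel x lo/hi',np.percentile(q[:,0],[1,99]),'top z',q[:,2].max(),'y mid',(q[:,1].min()+q[:,1].max())/2)
c=q.mean(0);r=cv2.minAreaRect((q[:,:2]*1000).astype(np.float32));print(r)
E
```

```text
30.7 [0.5294 0.1213 0.4197] [0.179 0.004 1.869 0.002 1.265 0.148] [-0.35  0.69 -0.34]
reel x lo/hi [0.51318554 0.534996  ] top z 0.12882225882620815 y mid 0.17909162983303517
((524.0269775390625, 179.09706115722656), (21.949277877807617, 52.841880798339844), 1.7591311931610107)
```

View pics/w17c.png

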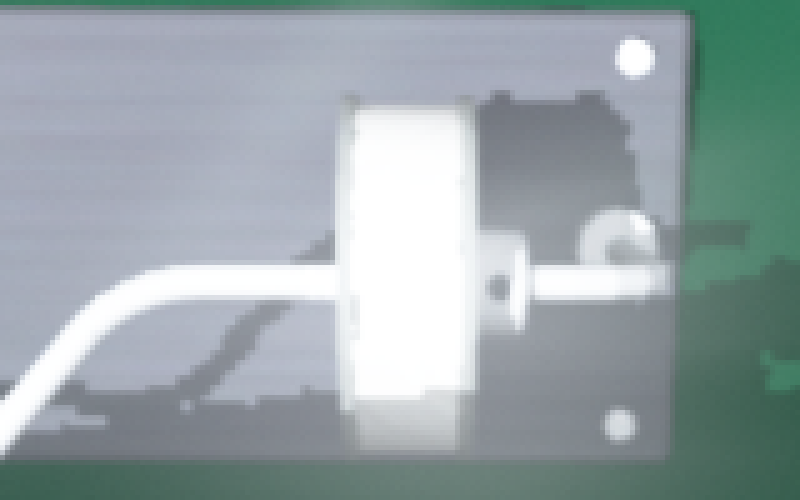

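```bash
python3 -c "
from rig import manip
print(manip.hand_in())"
```

```text
the job is handed in; nothing more can be done
None
```

The grey reel is on the larger stand's rod, flush against the collar and released. I handed the job in at about 31 s of the 72 s allowed; `hand_in` gives no verdict, so I can't say how it was judged.

- **Picking and threading:** I lifted the reel from the middle pocket at its top edge and threaded it over the free end. It met no noticeable force going on.
- **Both bends:** I took it round along the measured rod line, feeling the bore walls on the way. Side forces stayed at about 3 N or less.
- **The push:** The wrist read about 5 N against the collar for around 0.4 s. The reel tipped slightly in the fingers while I pushed, and sat flat again after release.
- **Final camera check:** The reel's face is at the collar with no visible gap, its axis within about 1° of the rod there, and its centre about 98 mm up, hanging on the rod. The gripper is well clear, and the tape, bobbin, board and jar look unmoved.
- **One disagreement:** Feeling the middle of the dogleg put the rod about 1.4 mm to the side of where the camera had it, roughly 1.75 mm nearer the robot. That is within the stated calibration, and I corrected for it before the second bend.

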